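# Take up the slack in a gel casting chamber with the filler plate that fits

## Robot

A 6-joint arm with a two-finger parallel gripper is mounted at the origin on a cart in front of the work surface, level with it; the furniture and walls round the work are solid. World frame = base frame: x ahead of the robot, y to its left, z up, the work surface at z = 0. Lengths are in m, angles in rad, forces in N, time in s.
With the tool pointing down it reaches from about 0.35 to 0.85 m from the base axis. Payload 8.1 kg.
Tool frame: the origin (TCP) lies on the centre line of the jaws, within the pads' length; the fingertips stand robot.finger_overhang ahead of it and the grasp point (between the pads) lies 5 mm behind it (robot.finger_overhang is the distance from the TCP to the fingertips, in m); z points along the fingers, y is the direction in which the jaws open and shut (so a half turn about z gives the same grasp; the last joint's range is limited). The gripper opens to 93 mm and grips with 3 to 60 N. Pads are 15 mm wide; open, the fingers measure 128 mm over their backs; the gripper's body (75 mm by 188 mm) begins 65 mm behind the grasp point.
Start: joints at [1.082, 0.13, 1.488, -0, 1.523, -0.085], TCP at [0.236, 0.552, 0.208] pointing down, gripper open.
Joint ranges: [-2.96, 2.96], [-0.89, 2.26], [0.02, 2.5], [-1.34, 4.48], [0, 2.73], [-2.66, 2.66]. Speed limits (rad/s): [2.39, 2.39, 2.79, 3.14, 3.14, 3.14].

## Interface

Orientations are given as a rotation vector (axis times angle).
In Python, from plant import robot gives the robot as it stands. The module is installed in compiled form; this text tells all that it offers.
- The arm moves only by the tool carry_out, never from a script. Its argument "commands" is a list that holds one entry, the list of rows, each a list of 4 numbers: the shift along the tool's x, y, z in cm, then the turn about the tool's z in degrees. In form: [[[tx, ty, tz, roll], ...]]. A call has 1 to 20 rows; each row shifts and turns the commanded pose from where the row before left it, along the tool's axes as they then stand; what a row does not reach is not made up. A row lasts 1/12 s, in which the tool goes at most 41.7 mm and 7.16 degrees, less where a joint would pass 70% of its speed; a pose out of reach is approached as far as the arm can. A call is refused whole if a number of a shift passes 4.17 or a number of a turn 7.16, either way. A call with a gripper value outside its range is refused whole. "claw" is the finger opening in cm, from 0 to 9.3, set as the call begins (left out, the last holds). The fingers move at their own pace and stop on an object; "grip_force" is the grip in N (left out, the last holds). Time passes only in rows, so rows that do not move let the fingers close. It gives the time, the measured TCP pose, the force and the opening at its end, in the units of the state.
- robot.read_state(): the state, without advancing time (a new reading comes with each control period).
- robot.read_camera(name): name is "side" or "top"; returns the picture (400x640x3 uint8, red, green, blue); there is no depth.
- robot.camera_params(name): a dict with "mtx" (3x3 intrinsics, pixels), "dist_coeffs" ([k1, k2, p1, p2, k3] as OpenCV has them; the pictures are not rectified), "R" (3x3) and "t" (3): a world point X has camera coordinates R X + t. Camera axes: x right, y down, z forward; pixel columns grow to the right and rows downward; lengths in m; the calibration is good to about 2 mm. A picture is of the moment at which its call begins. camera_params takes no time and is no camera call.
- robot.close_job(): hands the job in, once; it reports no verdict.
The state is a dict: "t": time; "q": joint angles; "dq": joint speeds; "joint_torque": joint torques, N m; "tool_pos": TCP position; "orientation": TCP orientation; "force": force on the tool from outside, world axes, zero at the start; "wrist_torque": the same for the moment, N m; "opening": finger opening in m.
Only numpy, scipy, OpenCV 4.12 (cv2) and the standard library are available. Lean on these libraries where they do the work, as an engineer would, in place of code of your own. Each camera call takes 0.05 s, during which the arm holds its last target.

## Task

The gel cassettes in the casting chamber do not fill it: find by trial which of the three filler plates in the rack slides snugly into the gap between the front glass and the sprung pressure plate, so that the plate holds the stack under spring pressure, and leave that one pushed fully home and upright. Feel your way and touch down slowly, and never force a plate that is too thick, for the glass cracks at 60 N; a plate that goes in loose will not do. Leave the other two standing in slots of the rack, and do not disturb the beaker, the small blue-capped bottle and the timer.

Things in the scene. Friction and masses are not known exactly. Their poses are not given: they have to be found in the camera images.
- chamber: Gel casting chamber, fixed on the bench: white base and ends, clear sides, open top (sides to z = 70 mm), 120 x 112 x 82 mm. Origin: centre of underside; y along the stack, x across, z up. From -y to +y: end block (top z = 82 mm), stack of glass cassettes (74 mm wide, top z = 73 mm), the open gap, grey sprung pressure plate (gap-side face at y = +20 mm when free), black foam, end wall (top z = 78 mm).
- gap_mouth (a point): At the pressure plate's top edge, in the plane of its gap-side face when free: x = 0, y = +20, z = 70 mm in the chamber; chamber's axes. The gap reaches from here toward -y to the front glass, which does not yield and is not measured: it stands 10.9 to 18.5 mm away, equal all the way down. Gap: 80 mm wide along x, centred; floor at z = 12 mm, 58 mm below this point.
- pressure_plate: The chamber's upright sprung plate, 74 mm wide, 6 mm thick, its gap-side face sloped back 3 mm over the top 9 mm. It yields only toward the chamber's +y, pressing back with about 2 N plus 1.2 N per mm, to a hard stop at 3.6 mm. Its origin coincides with the chamber's origin while free and moves with it.
- rack: White rack for the filler plates, fixed on the bench, 256 x 62 x 50 mm. Origin: centre of its underside; x along its length. Three equal upright slots end to end, centred at x = -81, 0 and +81 mm of its frame (y = 0), each 22 mm wide along y and 76 mm long along x, floor at z = 8 mm, side ribs up to z = 50 mm, cross walls up to z = 38 mm.
- filler_thin_mid (a point): Centre of the thin filler plate (frosted white, blue tab and stripe, about 0.1 kg): 14 mm thick (y) x 68 wide (x) x 60 high, broad faces tapered 3 mm a side over the lowest 9 mm; on top a grip tab 10 (y) x 36 x 42 mm high. Total height 102 mm: this point is 51 mm above the foot, 9 mm below the tab; z up. Starts in one of the rack's slots (which varies), axes along the rack's.
- filler_middle_mid (a point): Centre of the middle filler plate (frosted white, yellow tab and stripe, about 0.1 kg): 16.5 mm thick (y) x 68 wide (x) x 60 high, broad faces tapered 3 mm a side over the lowest 9 mm; on top a grip tab 10 (y) x 36 x 42 mm high. Total height 102 mm: this point is 51 mm above the foot, 9 mm below the tab; z up. Starts in one of the rack's slots (which varies), axes along the rack's.
- filler_thick_mid (a point): Centre of the thick filler plate (frosted white, red tab and stripe, about 0.1 kg): 19 mm thick (y) x 68 wide (x) x 60 high, broad faces tapered 3 mm a side over the lowest 9 mm; on top a grip tab 10 (y) x 36 x 42 mm high. Total height 102 mm: this point is 51 mm above the foot, 9 mm below the tab; z up. Starts in one of the rack's slots (which varies), axes along the rack's.
- beaker: Small plastic beaker, 45 mm wide, 54 mm high, a bystander. Origin: centre of its underside.
- buffer: White bottle with a blue cap, 34 mm wide, 88 mm high, a bystander. Origin: centre of its underside.
- timer: Flat white bench timer, 60 x 62 x 19 mm, a bystander. Origin: centre of its underside.

How it is judged:
By the outcome, as a careful person would: the job done as asked, in the order asked, and still so for the second after the job is handed in, with the robot touching nothing.
It also fails if it takes over 72 s, if anything falls off the work surface, if the arm or the gripper's body presses on something with over 40 N, if the wrist force passes 120 N, or if a joint passes its speed limit or range.

## Working session

There is one attempt and no reset: what is moved stays moved. The work goes in short steps, Python scripts to look and compute and a tool call to move; the robot and the scene stay as the last step left them, time stands still between calls to the robot, and variables do not carry over. Pictures are saved under pics/ and viewed, and the job is handed in when it is done.

Besides the shell and the picture viewer there is one more tool, called after "Request:" in YAML: its name, and indented under it one key for each argument. carry_out: Moves the arm, as the interface text tells. Its arguments: {"type":"object","properties":{"commands":{"type":"array","items":{"type":"array","items":{"type":"array","items":{"type":"number"}}}},"claw":{"type":"number"},"grip_force":{"type":"number"}},"required":["commands"]}

```bash
mkdir -p pics
python3 - <<'E'
from plant import robot
import cv2
s=robot.read_state();print(s, robot.finger_overhang)
for n in("side","top"):
    im=robot.read_camera(n);cv2.imwrite(f"pics/{n}0.png",im[:,:,::-1]);p=robot.camera_params(n);print(n,p)
E
```

```text
{'t': 0.0, 'q': array([ 1.08157944e+00,  1.31159233e-01,  1.48927980e+00, -1.90211744e-05,
        1.52298245e+00, -8.54044728e-02]), 'dq': array([-1.13183450e-05,  1.01831845e-04,  1.42534050e-03, -5.90347206e-04,
        1.32011699e-03,  1.74012136e-03]), 'joint_torque': array([-5.01605064e-04, -5.59853446e+01, -4.91754091e+01,  7.66147440e-02,
        3.59088834e-02, -2.20625429e-04]), 'tool_pos': array([0.23546879, 0.551228  , 0.20728833]), 'orientation': array([-6.29904187e-01, -3.07728387e+00,  2.76298357e-03]), 'force': array([-0.25938766,  0.48239343,  0.07898406]), 'wrist_torque': array([ 0.01400895, -0.00849026, -0.01636155]), 'opening': 0.0928974591746068} 0.014
side {'mtx': array([[386.40894441,   0.        , 317.46731622],
       [  0.        , 386.40894441, 200.43767938],
       [  0.        ,   0.        ,   1.        ]]), 'dist_coeffs': array([-0.08365511,  0.        ,  0.        ,  0.        ,  0.        ]), 'R': array([[ 0.93803486, -0.34613653,  0.01673643],
       [-0.1143084 , -0.35464746, -0.92798641],
       [ 0.32714553,  0.86857048, -0.37223799]]), 't': array([-0.51038034,  0.0905885 ,  0.77320661])}
top {'mtx': array([[379.53477882,   0.        , 322.8299019 ],
       [  0.        , 379.53477882, 195.88036203],
       [  0.        ,   0.        ,   1.        ]]), 'dist_coeffs': array([-0.0215718,  0.       ,  0.       ,  0.       ,  0.       ]), 'R': array([[ 1.04124039e-03, -9.99997670e-01, -1.89120466e-03],
       [-9.87749392e-01, -7.33369849e-04, -1.56046792e-01],
       [ 1.56045042e-01,  2.03051848e-03, -9.87747853e-01]]), 't': array([-0.10012381,  0.53646166,  0.83298209])}
```

View pics/side0.png

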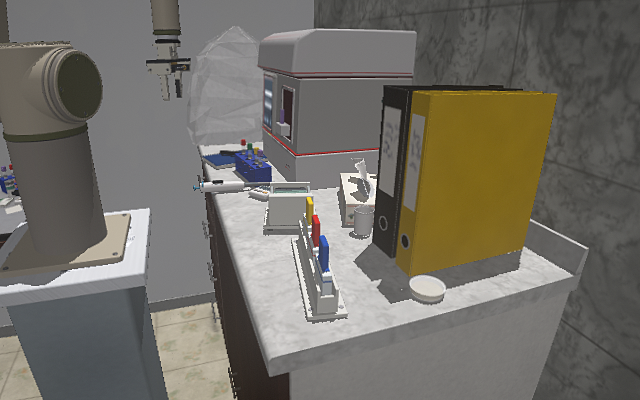

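View pics/top0.png

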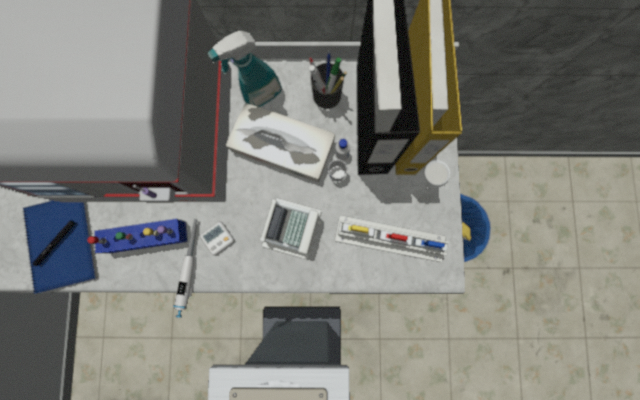

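The side view shows the rack at about (318,265) with the chamber behind it at (290,205). In the top view the chamber is at (291,228) and the rack runs from (338,230) to (447,248), with yellow, red and blue tabs from left to right. I'll enlarge both.

Run:
```python
import cv2
im=cv2.imread("pics/top0.png")
cv2.imwrite("pics/c1.png",cv2.resize(im[190:265,250:330],None,fx=7.5,fy=7.5,interpolation=cv2.INTER_CUBIC))
cv2.imwrite("pics/c2.png",cv2.resize(im[205:270,328:458],None,fx=6,fy=6,interpolation=cv2.INTER_CUBIC))
im=cv2.imread("pics/side0.png")
cv2.imwrite("pics/c3.png",cv2.resize(im[170:325,250:360],None,fx=3.8,fy=3.8,interpolation=cv2.INTER_CUBIC))
```

```text
(no output)
```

View pics/c1.png

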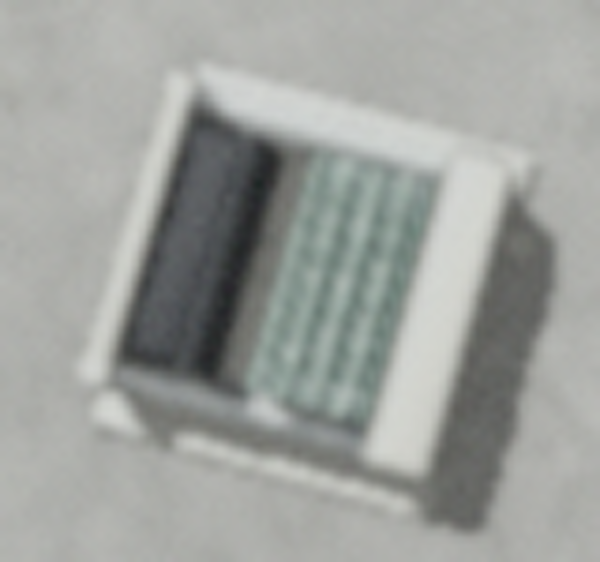

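View pics/c2.png

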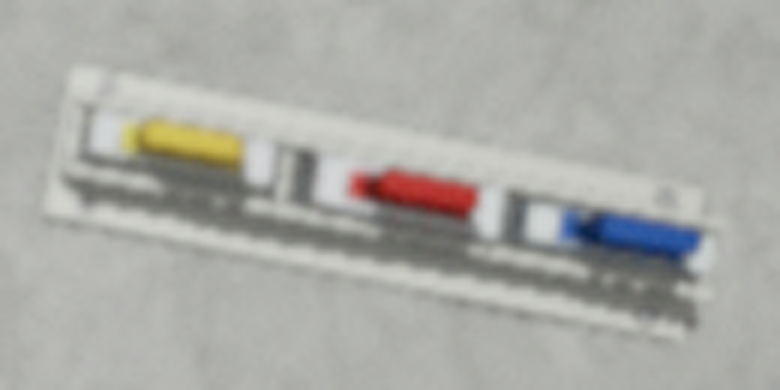

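View pics/c3.png

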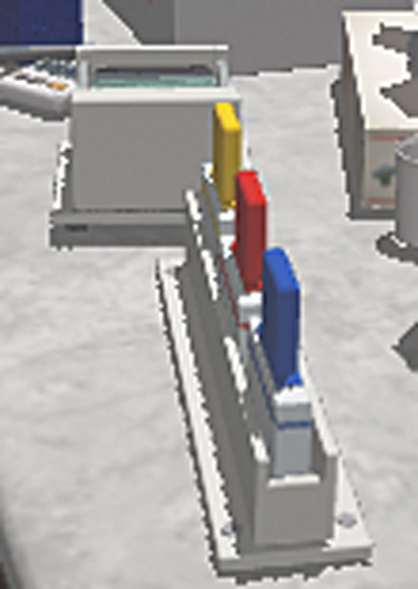

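```bash
cat > h.py <<'E'
import numpy as np, cv2
from plant import robot
def bp(cam,uv,z):
    p=robot.camera_params(cam)
    n=cv2.undistortPoints(np.array([[uv]],float),p['mtx'],p['dist_coeffs'])[0,0]
    d=p['R'].T@np.array([n[0],n[1],1]);C=-p['R'].T@p['t']
    return (C+d*(z-C[2])/d[2])*1000
def proj(cam,X):
    p=robot.camera_params(cam)
    return cv2.projectPoints(np.atleast_2d(X).astype(float),cv2.Rodrigues(p['R'])[0],p['t'],p['mtx'],p['dist_coeffs'])[0][:,0]
E
python3 - <<'E'
from h import *
np.set_printoptions(precision=1,suppress=True)
for n in("side","top"):
    p=robot.camera_params(n);print(n,-p['R'].T@p['t']*1000)
f1=lambda u,v:(250+u/7.5-.43,190+v/7.5-.43)
f2=lambda u,v:(328+u/6-.42,205+v/6-.42)
f3=lambda u,v:(250+u/3.8-.37,170+v/3.8-.37)
for nm,c,f,u,v,z in [
 ("EBTL","top",f1,447,155,.082),("EBTR","top",f1,510,165,.082),("EBBR","top",f1,427,472,.082),("EBBL","top",f1,362,455,.082),
 ("EW far outer","top",f1,178,72,.078),("EW near outer","top",f1,80,375,.078),
 ("EW near inner","top",f1,105,382,.078),
 ("stack TL","top",f1,318,148,.073),("stack TR","top",f1,437,180,.073),("stack BL","top",f1,248,390,.073),("stack BR","top",f1,362,430,.073),
 ("base nearL","top",f1,95,415,.006),("base nearR","top",f1,418,515,.006),
 ("side base L","side",f3,50,245,0),("side base R","side",f3,188,246,0),
 ("side EB top L","side",f3,70,98,.082),("side EB top R","side",f3,243,97,.082),
 ("foam/plate top far","top",f1,280,150,.07),("foam/plate near","top",f1,210,370,.07),
 ("brown right far","top",f1,312,155,.07),
 ("Y L","top",f2,140,137,.110),("Y R","top",f2,241,150,.110),
 ("R L","top",f2,380,187,.110),("R R","top",f2,476,200,.110),
 ("B L","top",f2,598,227,.110),("B R","top",f2,700,240,.110),
 ("rack TL","top",f2,75,70,.006),("rack BL","top",f2,45,215,.006),("rack BR","top",f2,690,338,.006),("rack TR","top",f2,712,190,.006),
 ("side rack near L","side",f3,222,578,0),("side rack near R","side",f3,372,558,0),("side rack far L","side",f3,160,262,0.006),
 ("side B topnearL","side",f3,278,265,.110),
]: print(nm,bp(c,f(u,v),z))
E
```

```text
side [ 236.2 -816.1  380.4]
top [ 400.  -101.4  906.3]
EBTL [498.4 -69.9  82. ]
EBTR [495.5 -88.3  82. ]
EBBR [407.  -64.8  82. ]
EBBL [411.8 -46.1  82. ]
EW far outer [523.4   9.6  78. ]
EW near outer [434.7  36.2  78. ]
EW near inner [432.7  28.9  78. ]
stack TL [501.6 -31.5  73. ]
stack TR [492.1 -66.7  73. ]
stack BL [430.6 -12.1  73. ]
stack BR [419.1 -45.4  73. ]
base nearL [425.2  43.1   6. ]
base nearR [394.3 -58.7   6. ]
side base L [389.9 -75.8   0. ]
side base R [ 464.2 -101.6    0. ]
side EB top L [407.9 -60.4  82. ]
side EB top R [501.  -88.6  82. ]
foam/plate top far [501.3 -20.   70. ]
foam/plate near [436.5  -0.5  70. ]
brown right far [499.8 -29.5  70. ]
Y L [ 458.9 -158.7  110. ]
Y R [ 454.4 -194.   110. ]
R L [ 441.5 -242.2  110. ]
R R [ 437.  -275.6  110. ]
B L [ 427.7 -317.8  110. ]
B R [ 423.2 -353.2  110. ]
rack TL [ 493.2 -140.7    6. ]
rack BL [ 435.9 -128.6    6. ]
rack BR [ 388.2 -380.3    6. ]
rack TR [ 445.8 -391.7    6. ]
side rack near L [ 389.1 -379.5    0. ]
side rack near R [ 449.8 -387.7    0. ]
side rack far L [ 440.1 -126.5    6. ]
side B topnearL [ 427.  -335.2  110. ]
```

```bash
cat > ov.py <<'E'
from h import *
def chamber(x,y,deg,pts):
    a=np.radians(deg);R=np.array([[np.cos(a),-np.sin(a),0],[np.sin(a),np.cos(a),0],[0,0,1]])
    return (np.array(pts,float)@R.T+[x,y,0])/1000
E
python3 - <<'E'
from ov import *
im=cv2.imread("pics/top0.png")
c=im[198:258,258:324]; c=cv2.resize(c,None,fx=10,fy=10,interpolation=cv2.INTER_LANCZOS4)
c=np.clip(c.astype(float)*1.2,0,255).astype(np.uint8)
cv2.imwrite("pics/c4.png",c[:600])
im=cv2.imread("pics/side0.png")
c=im[175:240,255:325]; cv2.imwrite("pics/c5.png",cv2.resize(c,None,fx=9,fy=9,interpolation=cv2.INTER_NEAREST))
E
```

```text
(no output)
```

View pics/c4.png

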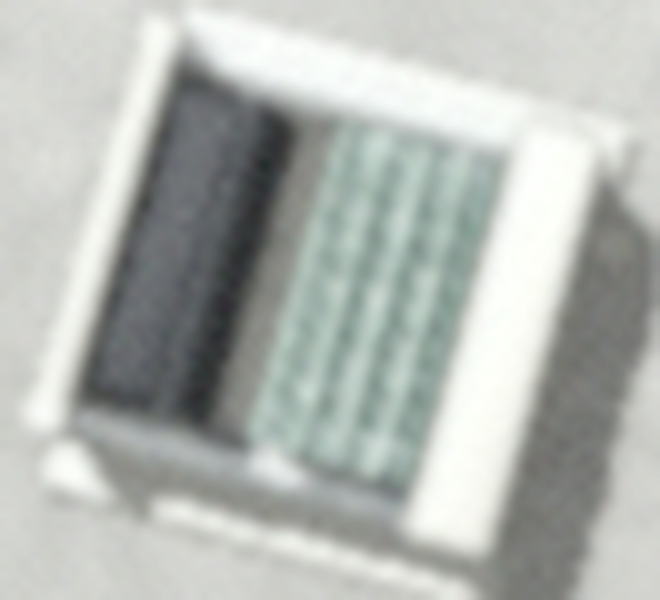

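View pics/c5.png

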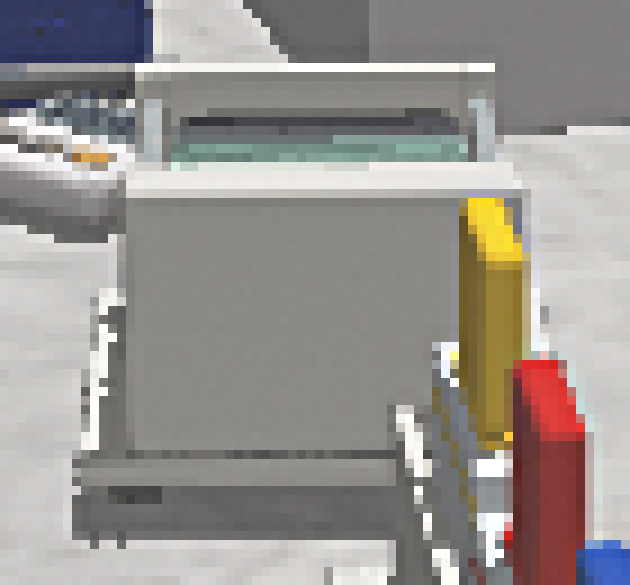

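```bash
cat > fit.py <<'E'
from ov import *
from scipy.optimize import least_squares
f4=lambda u,v:(258+u/10-.45,198+v/10-.45)
f5=lambda u,v:(255+u/9-.44,175+v/9-.44)
# obs: cam, px, func(params)->local pt
# p: x,y,yaw, w, ye, yi, yo, yw
O=[("top",f4(147,18),lambda p:(p[3],p[6],78)),("top",f4(25,415),lambda p:(-p[3],p[6],78)),
("top",f4(182,25),lambda p:(p[3],p[7],78)),("top",f4(70,428),lambda p:(-p[3],p[7],78)),
("top",f4(522,125),lambda p:(p[3],p[5],82)),("top",f4(600,140),lambda p:(p[3],p[4],82)),
("top",f4(405,530),lambda p:(-p[3],p[5],82)),("top",f4(490,553),lambda p:(-p[3],p[4],82)),
("top",f4(190,10),lambda p:(60,56,12)),("top",f4(632,140),lambda p:(60,-56,12)),("top",f4(40,475),lambda p:(-60,56,12)),
("side",f5(73,540),lambda p:(-60,-56,0)),("side",f5(73,487),lambda p:(-60,-56,12)),("side",f5(98,292),lambda p:(-60,56,12)),
("side",f5(126,197),lambda p:(-p[3],p[4],82)),("side",f5(522,192),lambda p:(p[3],p[4],82)),
("side",f5(126,166),lambda p:(-p[3],p[5],82)),("side",f5(516,163),lambda p:(p[3],p[5],82)),
("side",f5(134,66),lambda p:(-p[3],p[6],78)),("side",f5(495,66),lambda p:(p[3],p[6],78)),
]
def res(p):
    return np.concatenate([proj(c,chamber(*p[:3],f(p))).ravel()-uv for c,uv,f in O])
if __name__=="__main__":
    np.set_printoptions(precision=2,suppress=True)
    r=least_squares(res,[455,-20,-16,46,-40,-25,50,45],loss='soft_l1')
    print(r.x,r.cost);print(res(r.x).reshape(-1,2))
    x,y,d=r.x[:3]
    print(chamber(x,y,d,[(0,20,70)]))
    for yy in (0,10,20,23,26,30): print(yy,proj("top",chamber(x,y,d,[(37,yy,70),(-37,yy,70)])))
    def show(cam,name,o,s,crop):
        im=cv2.imread(f"pics/{cam}0.png");cc=cv2.resize(im[crop[1]:crop[3],crop[0]:crop[2]],None,fx=s,fy=s,interpolation=cv2.INTER_CUBIC)
        def L(a,b,col):
            q=(proj(cam,chamber(x,y,d,[a,b]))-[crop[0],crop[1]]+.5)*s
            cv2.line(cc,tuple(map(int,q[0]*1)),tuple(map(int,q[1])),col,1,cv2.LINE_AA)
        for z in(0,12):
            P=[(60,56,z),(60,-56,z),(-60,-56,z),(-60,56,z)]
            for i in range(4):L(P[i],P[(i+1)%4],(0,255,0))
        for yy,c in((9.1,(255,0,0)),(1.5,(255,0,0)),):L((37,yy,73),(-37,yy,73),c)
        L((37,23,70),(-37,23,70),(0,0,255));L((37,26,70),(-37,26,70),(0,255,255));L((37,20,61),(-37,20,61),(255,0,255));L((37,20,12),(-37,20,12),(255,0,255))
        L((37,-25,73),(37,5,73),(0,0,255));L((-37,-25,73),(-37,5,73),(0,0,255))
        cv2.imwrite(name,cc)
    show("top","pics/ov1.png",0,10,(255,195,327,255));show("side","pics/ov2.png",0,9,(255,175,330,240))
E
python3 fit.py
```

```text
[465.27 -27.25 -15.53  46.23 -51.7  -33.21  53.18  44.34] 8.732967853974454
[[ 0.16 -0.45]
 [ 0.1   0.38]
 [ 0.49 -0.09]
 [-0.52  0.19]
 [ 0.21 -0.94]
 [ 0.55 -0.18]
 [ 0.15 -0.33]
 [-0.08 -0.3 ]
 [ 0.07 -1.37]
 [ 1.09 -1.84]
 [ 0.38  0.96]
 [ 0.19 -2.72]
 [-0.02 -1.77]
 [-0.58 -0.03]
 [-0.5  -0.28]
 [-1.08 -0.35]
 [-0.2   0.07]
 [-0.99 -0.18]
 [ 0.25 -0.12]
 [-1.08 -0.58]]
[[ 0.47 -0.01  0.07]]
0 [[294.62 209.76]
 [285.18 242.08]]
10 [[290.3  208.56]
 [280.8  240.85]]
20 [[285.98 207.35]
 [276.43 239.61]]
23 [[284.69 206.99]
 [275.12 239.24]]
26 [[283.39 206.63]
 [273.82 238.87]]
30 [[281.67 206.15]
 [272.07 238.38]]
```

View pics/ov1.png

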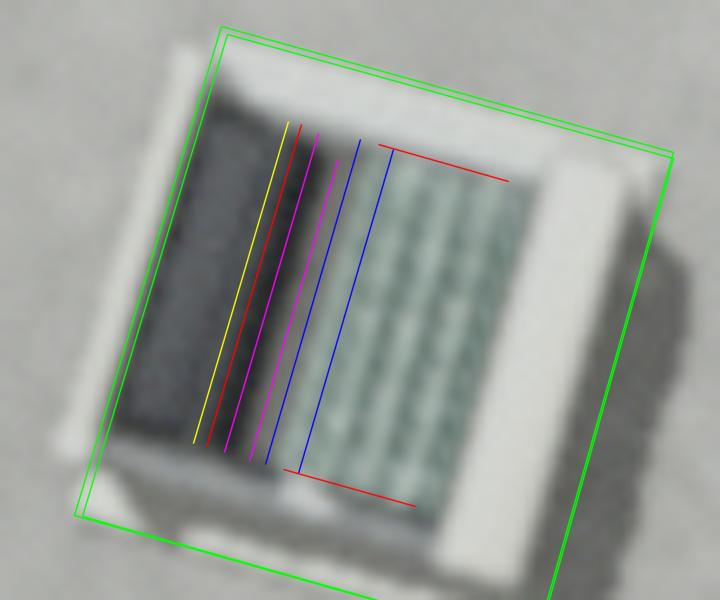

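View pics/ov2.png

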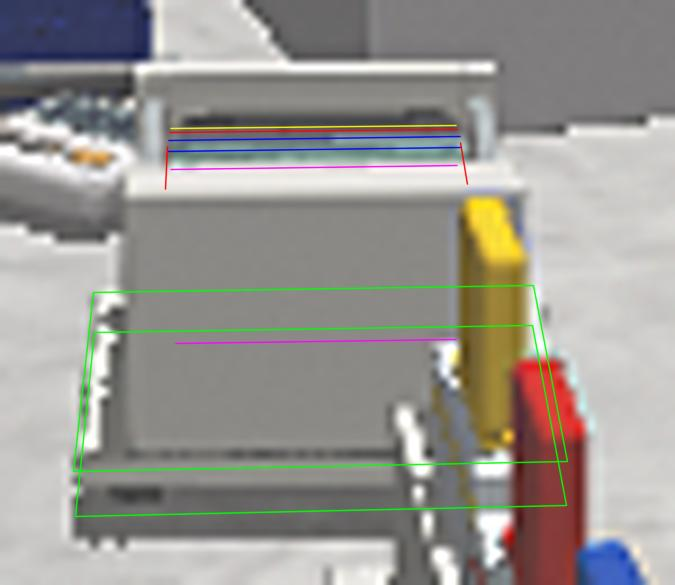

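```bash
sed -i 's/-60,-56,/-56,-60,/g; s/60,56,12/56,60,12/g; s/60,-56,12/56,-60,12/g; s/(60,56,z),(60,-56,z),(-56,-60,z),(-60,56,z)/(56,60,z),(56,-60,z),(-56,-60,z),(-56,60,z)/' fit.py; grep -n "60,56\|60,-56" fit.py; python3 fit.py
```

```text
Traceback (most recent call last):
  File "fit.py", line 21, in <module>
    r=least_squares(res,[455,-20,-16,46,-40,-25,50,45],loss='soft_l1')
  File "fit.py", line 18, in res
    return np.concatenate([proj(c,chamber(*p[:3],f(p))).ravel()-uv for c,uv,f in O])
                           ~~~~^^^^^^^^^^^^^^^^^^^^^^^^
  File "h.py", line 9, in proj
    p=robot.camera_params(cam)
ValueError: time passes only in moves, steps and waits
```

```bash
python3 - <<'E'
from plant import robot
import pickle
pickle.dump({n:robot.camera_params(n) for n in("side","top")},open("cam.pkl","wb"))
E
sed -i 's/^from plant import robot/import pickle\nCAM=pickle.load(open("\.\/cam.pkl","rb"))/; s/robot.camera_params(cam)/CAM[cam]/' h.py
sed -n 8,22p fit.py; python3 fit.py
```

```text
("top",f4(182,25),lambda p:(p[3],p[7],78)),("top",f4(70,428),lambda p:(-p[3],p[7],78)),
("top",f4(522,125),lambda p:(p[3],p[5],82)),("top",f4(600,140),lambda p:(p[3],p[4],82)),
("top",f4(405,530),lambda p:(-p[3],p[5],82)),("top",f4(490,553),lambda p:(-p[3],p[4],82)),
("top",f4(190,10),lambda p:(56,60,12)),("top",f4(632,140),lambda p:(56,-60,12)),("top",f4(40,475),lambda p:(-56,60,12)),
("side",f5(73,540),lambda p:(-56,-60,0)),("side",f5(73,487),lambda p:(-56,-60,12)),("side",f5(98,292),lambda p:(-56,60,12)),
("side",f5(126,197),lambda p:(-p[3],p[4],82)),("side",f5(522,192),lambda p:(p[3],p[4],82)),
("side",f5(126,166),lambda p:(-p[3],p[5],82)),("side",f5(516,163),lambda p:(p[3],p[5],82)),
("side",f5(134,66),lambda p:(-p[3],p[6],78)),("side",f5(495,66),lambda p:(p[3],p[6],78)),
]
def res(p):
    return np.concatenate([proj(c,chamber(*p[:3],f(p))).ravel()-uv for c,uv,f in O])
if __name__=="__main__":
    np.set_printoptions(precision=2,suppress=True)
    r=least_squares(res,[455,-20,-16,46,-40,-25,50,45],loss='soft_l1')
    print(r.x,r.cost);print(res(r.x).reshape(-1,2))
[464.17 -30.   -15.4   46.17 -48.73 -30.27  56.1   47.31] 9.512956997127974
[[ 0.06 -0.25]
 [ 0.11  0.57]
 [ 0.37  0.1 ]
 [-0.53  0.36]
 [ 0.14 -0.82]
 [ 0.46 -0.08]
 [ 0.18 -0.23]
 [-0.06 -0.22]
 [-0.94  0.28]
 [ 3.39  0.61]
 [ 0.45 -0.62]
 [ 1.8  -1.3 ]
 [ 1.6  -0.38]
 [ 0.89 -0.2 ]
 [-0.57 -0.27]
 [-1.2  -0.37]
 [-0.28  0.09]
 [-1.13 -0.19]
 [ 0.09 -0.1 ]
 [-1.29 -0.58]]
[[ 0.47 -0.01  0.07]]
0 [[295.82 210.24]
 [286.47 242.6 ]]
10 [[291.49 209.04]
 [282.09 241.37]]
20 [[287.17 207.85]
 [277.71 240.15]]
23 [[285.88 207.5 ]
 [276.4  239.78]]
26 [[284.58 207.14]
 [275.09 239.41]]
30 [[282.85 206.66]
 [273.34 238.92]]
```

View pics/ov1.png

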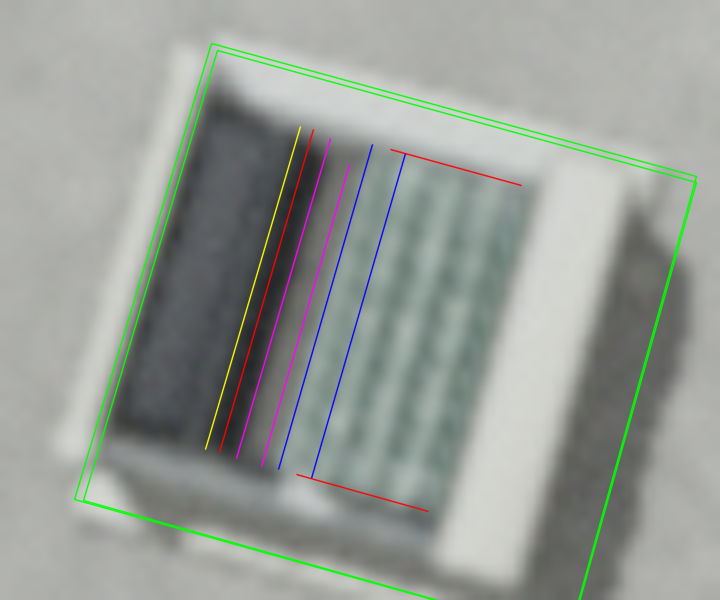

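View pics/ov2.png

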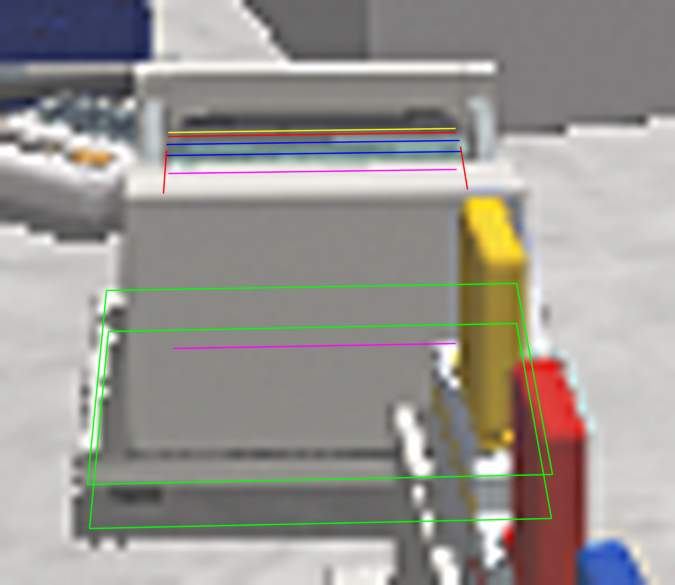

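```bash
cat > fit2.py <<'E'
from fit import *
# p: 0x 1y 2yaw 3w 4ye 5yi 6yo 7yw 8by+ 9by- 10 bz ; base half-width 60 ; y gauge: byp=-bym
O[8:14]=[("top",f4(190,10),lambda p:(p[11],p[8],p[10])),("top",f4(632,140),lambda p:(p[11],p[9],p[10])),("top",f4(40,472),lambda p:(-p[11],p[8],p[10])),
("side",f5(73,540),lambda p:(-p[11],p[9],0)),("side",f5(73,487),lambda p:(-p[11],p[9],p[10])),("side",f5(100,288),lambda p:(-p[11],p[8],p[10]))]
import fit; fit.O=O
def r2(p): return np.r_[res(p),(p[8]+p[9])*1]
np.set_printoptions(precision=2,suppress=True)
r=least_squares(r2,[455,-20,-16,46,-40,-25,50,45,56,-56,12,60],loss='soft_l1')
print(r.x,r.cost);print(res(r.x).reshape(-1,2))
E
python3 fit2.py
```

```text
[464.84 -27.93 -15.67  46.17 -50.93 -32.46  53.94  45.13  57.91 -57.91
  10.24  58.1 ] 7.206085650188365
[[ 0.19 -0.37]
 [ 0.05  0.39]
 [ 0.51 -0.01]
 [-0.58  0.2 ]
 [ 0.23 -0.76]
 [ 0.55  0.01]
 [ 0.08 -0.23]
 [-0.17 -0.18]
 [-0.47 -0.57]
 [ 1.98 -0.52]
 [ 0.21  0.38]
 [ 0.84 -2.21]
 [ 0.66 -0.54]
 [-0.01  0.86]
 [-0.64 -0.3 ]
 [-1.27 -0.33]
 [-0.31  0.06]
 [-1.15 -0.16]
 [ 0.24 -0.13]
 [-1.13 -0.56]]
```

```bash
cat > rk.py <<'E'
from ov import *
import sys
def draw(cam,name,s,crop,x,y,d,plates,src=None):
    im=cv2.imread(src or f"pics/{cam}0.png");cc=cv2.resize(im[crop[1]:crop[3],crop[0]:crop[2]],None,fx=s,fy=s,interpolation=cv2.INTER_CUBIC)
    def box(cx,cy,hx,hy,z0,z1,col):
        for z in (z0,z1):
            P=[(cx+hx,cy+hy,z),(cx+hx,cy-hy,z),(cx-hx,cy-hy,z),(cx-hx,cy+hy,z)]
            q=(proj(cam,chamber(x,y,d,P))-[crop[0],crop[1]]+.5)*s
            cv2.polylines(cc,[q.astype(int)],True,col,1,cv2.LINE_AA)
    box(0,0,128,31,0,0,(0,255,0))
    box(0,0,128,31,0,50,(0,255,0)) if 0 else None
    for px,py in plates: box(px,py,18,5,68,110,(255,0,255))
    cv2.imwrite(name,cc)
if __name__=="__main__":
    a=(440.9,-258.5,79.15)
    draw("top","pics/r1.png",6,(328,205,458,270),*a,[(-81,0),(0,0),(81,0)])
    draw("side","pics/r2.png",5,(285,190,360,325),*a,[(-81,0),(0,0),(81,0)])
    for uv in[(375,172),(410,168),(362,168)]:print(bp("top",uv,0))
    print(bp("side",(408,271),0),bp("side",(378,242),0))
E
python3 rk.py
```

```text
[ 602.33202079 -226.91658315    0.        ]
[ 612.44378209 -312.87528674    0.        ]
[ 612.30972172 -195.30842291    0.        ]
[ 608.48087789 -306.83511576    0.        ] [ 610.49286615 -187.71555413    0.        ]
```

View pics/r1.png

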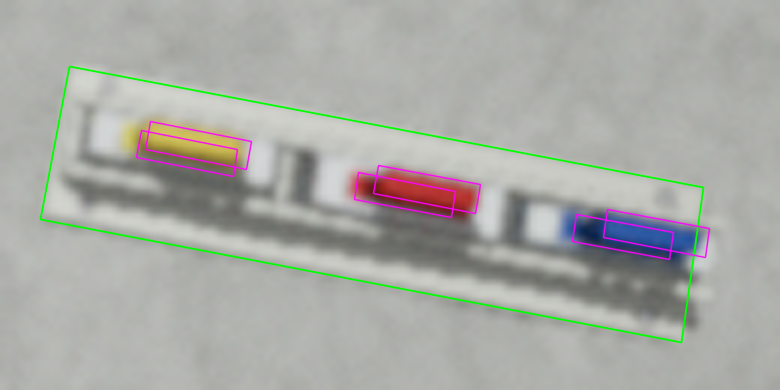

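View pics/r2.png

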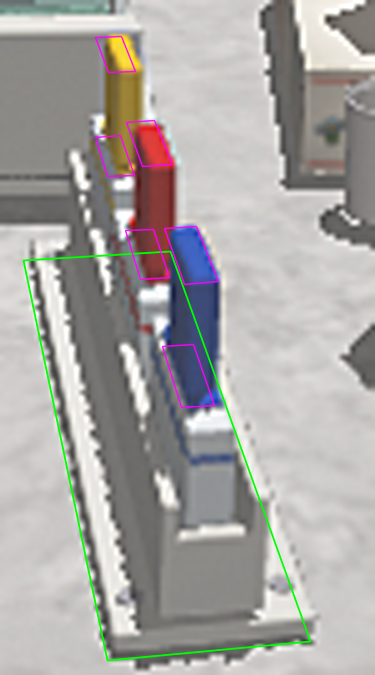

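The rack model (centre 441,-258.5, yaw 79.15°) fits both views, and the tab tops match at z = 110 mm. The binders start at x ≈ 605 mm, clear of the gripper. I'll turn the jaws first.

Request:
carry_out:
  commands:
    - [[0, 0, 0, 7.07], [0, 0, 0, 7.07], [0, 0, 0, 7.07], [0, 0, 0, 7.07], [0, 0, 0, 7.07], [0, 0, 0, 7.07], [0, 0, 0, 7.07], [0, 0, 0, 7.07], [0, 0, 0, 7.06], [0, 0, 0, 7.06], [0, 0, 0, 7.06], [0, 0, 0, 0]]
  claw: 5
  grip_force: 25

```text
t: 1.1
tool_pos: [0.2356, 0.5514, 0.2077]
orientation: [2.428, 1.993, -0.001]
force: [-0.0, -0.6, 0.4]
opening: 0.0503
```

```bash
cat > go.py <<'E'
import numpy as np
from plant import robot
from scipy.spatial.transform import Rotation as Ro
np.set_printoptions(precision=2,suppress=True)
def st():
    s=robot.read_state();R=Ro.from_rotvec(s['orientation']).as_matrix()
    th=np.degrees(np.arctan2(R[1,1],R[0,1]))
    print("t%.2f"%s['t'],"pos",s['tool_pos']*1000,"th %.2f"%th,"F",s['force'],"M",s['wrist_torque'],"open %.1f"%(s['opening']*1000),"tilt",np.degrees(R[:2,2]),"q",s['q'])
    return s['tool_pos']*1000,R,th
def to(*wps):
    p,R,th=st()
    for w in wps:
        w=np.array(w,float);print("to",w,"tool cm",R.T@(w-p)/10);p=w
E
python3 -c "
from go import *
to((440,0,210),(425.5,-336.5,160))"
```

```text
t1.10 pos [235.61 551.44 207.73] th -11.23 F [-0.02 -0.64  0.37] M [-0.09  0.06  0.03] open 50.3 tilt [-0.03 -0.05] q [ 1.08  0.13  1.49 -0.    1.52  1.28]
to [440.   0. 210.] tool cm [-50.11  30.78  -0.18]
to [ 425.5 -336.5  160. ] tool cm [-33.28   5.13   5.03]
```

Request:
carry_out:
  commands:
    - [[-3.13, 1.92, 0, 0], [-3.13, 1.92, 0, 0], [-3.13, 1.92, 0, 0], [-3.13, 1.92, 0, 0], [-3.13, 1.92, 0, 0], [-3.13, 1.92, 0, 0], [-3.13, 1.92, 0, 0], [-3.13, 1.92, 0, 0], [-3.13, 1.92, 0, 0], [-3.13, 1.92, 0, 0], [-3.13, 1.92, 0, 0], [-3.13, 1.92, 0, 0], [-3.13, 1.92, 0, 0], [-3.13, 1.92, 0, 0], [-3.13, 1.92, 0, 0], [-3.13, 1.92, 0, 0], [0, 0, 0, 0]]

```text
t: 2.52
tool_pos: [0.444, -0.0035, 0.2081]
orientation: [2.421, 1.999, -0.002]
force: [0.9, 0.2, 0.7]
opening: 0.0501
```

Request:
carry_out:
  commands:
    - [[-3.33, 0.51, 0.4, 0], [-3.33, 0.51, 0.4, 0], [-3.33, 0.51, 0.4, 0], [-3.33, 0.51, 0.4, 0], [-3.33, 0.51, 0.4, 0], [-3.33, 0.51, 0.4, 0], [-3.33, 0.51, 0.4, 0], [-3.33, 0.51, 0.4, 0], [-3.33, 0.51, 0.4, 0], [-3.33, 0.51, 0.4, 0], [0, 0, 0, 0]]

```text
t: 3.43
tool_pos: [0.4287, -0.339, 0.1668]
orientation: [-2.42, -2.002, 0.003]
force: [0.2, -0.7, 0.4]
opening: 0.0499
```

```bash
python3 -c "
from go import *
import cv2
to((425.5,-336.5,140),(425.5,-336.5,92))
im=robot.read_camera('side')[:,:,::-1];cv2.imwrite('pics/s1.png',cv2.resize(im[150:330,240:400],None,fx=3.5,fy=3.3))
im=robot.read_camera('top')[:,:,::-1];cv2.imwrite('pics/t1.png',cv2.resize(im[180:280,320:480],None,fx=5,fy=5))
"
```

```text
t3.43 pos [ 428.68 -339.02  166.75] th -10.82 F [ 0.22 -0.74  0.4 ] M [-0.05  0.13 -0.03] open 49.9 tilt [-0.11 -0.04] q [-0.76  0.01  1.69 -0.    1.44 -0.57]
to [ 425.5 -336.5  140. ] tool cm [ 0.19 -0.36  2.68]
to [ 425.5 -336.5   92. ] tool cm [0.   0.01 4.8 ]
```

View pics/s1.png

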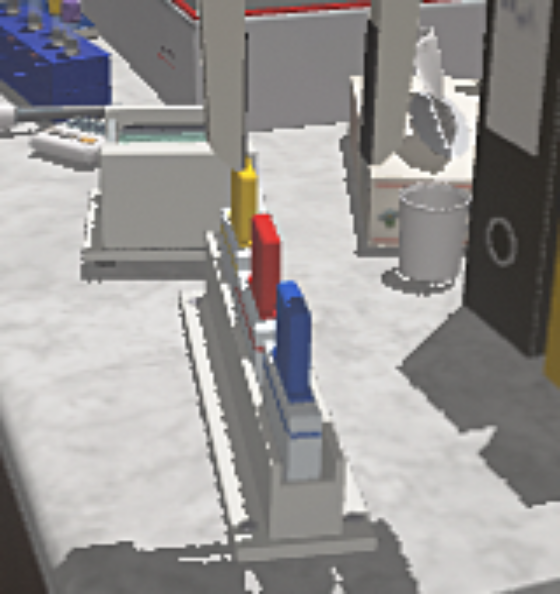

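View pics/t1.png

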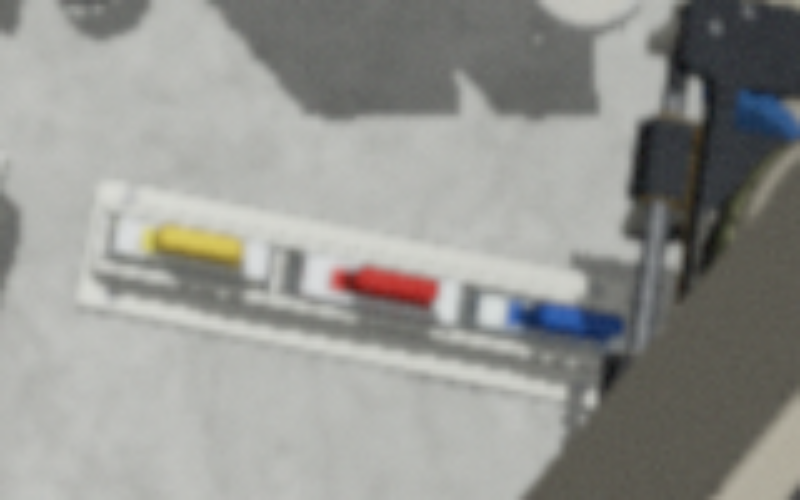

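The blue tab is at (293,340) in the crop, between the open fingers at about (225,160) and (390,150). I'll descend.

Request:
carry_out:
  commands:
    - [[0.19, -0.36, 1.68, 0], [0, 0, 1.5, 0], [0, 0, 1.2, 0], [0, 0, 1.0, 0], [0, 0, 1.0, 0], [0, 0, 0.6, 0], [0, 0, 0.5, 0], [0, 0, 0, 0]]

```text
t: 4.2
tool_pos: [0.4267, -0.3316, 0.0925]
orientation: [-2.42, -2.0, 0.0]
force: [0.3, -0.6, 0.5]
opening: 0.0501
```

```bash
python3 -c "
from go import *
import cv2
to((425.5,-336.5,92))
im=robot.read_camera('side')[:,:,::-1];cv2.imwrite('pics/s2.png',cv2.resize(im[170:330,240:400],None,fx=3.5,fy=3.5))
"
```

```text
t4.20 pos [ 426.65 -331.57   92.49] th -10.85 F [ 0.33 -0.57  0.55] M [-0.11  0.12 -0.01] open 50.1 tilt [-0.06  0.06] q [-0.76  0.06  1.78  0.    1.3  -0.57]
to [ 425.5 -336.5   92. ] tool cm [-0.51 -0.02  0.05]
```

View pics/s2.png

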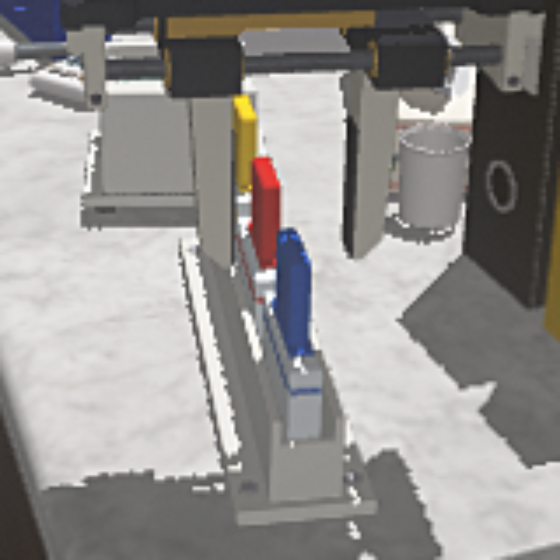

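```bash
python3 -c "
from h import *
d=np.array([.982,-.188])
for o in (-25,-35,25,35):
  p=np.array([426.65,-331.57])+o*d
  q=proj('side',np.array([[p[0],p[1],78.5]])/1000)[0]; print(o,q,(q-[240,170])*3.5)
"
```

```text
-25 [305.25039214 257.60869901] [228.3763725  306.63044654]
-35 [298.77413359 258.05147623] [205.70946758 308.18016681]
25 [337.13295484 255.38988971] [339.96534193 298.86461399]
35 [343.40545484 254.94572914] [361.91909195 297.31005198]
```

```bash
python3 -c "
from h import *
for P,th,op in [((428.68,-339.02,166.75),-10.8,50),((235.5,551.2,207.3),66.87,93),((426.65,-331.57,92.49),-10.85,50)]:
  d=np.array([np.cos(np.radians(th)),np.sin(np.radians(th))])
  for o in (-op/2,op/2):
    for z in (-14,0,5,30):
      p=np.array(P[:2])+o*d
      print(o,z,proj('side',np.array([[p[0],p[1],P[2]+z]])/1000)[0].round(1))
"
python3 -c "
import cv2
im=cv2.imread('pics/side0.png');cv2.imwrite('pics/g0.png',cv2.resize(im[0:120,120:220],None,fx=5,fy=5,interpolation=0))
"
```

```text
-25.0 -14 [308.5 215.1]
-25.0 0 [308.5 206.2]
-25.0 5 [308.6 203. ]
-25.0 30 [308.7 186.4]
25.0 -14 [342.2 213.3]
25.0 0 [342.6 204.5]
25.0 5 [342.8 201.3]
25.0 30 [343.5 185. ]
-46.5 -14 [167.6 108.6]
-46.5 0 [167.1 104.1]
-46.5 5 [167.  102.6]
-46.5 30 [166.1  94.6]
46.5 -14 [178.7 104.4]
46.5 0 [178.3 100.3]
46.5 5 [178.2  98.8]
46.5 30 [177.4  91.3]
-25.0 -14 [305.2 257.6]
-25.0 0 [305.3 249.6]
-25.0 5 [305.3 246.7]
-25.0 30 [305.4 231.9]
25.0 -14 [337.1 255.4]
25.0 0 [337.5 247.5]
25.0 5 [337.6 244.6]
25.0 30 [338.2 230. ]
```

View pics/g0.png

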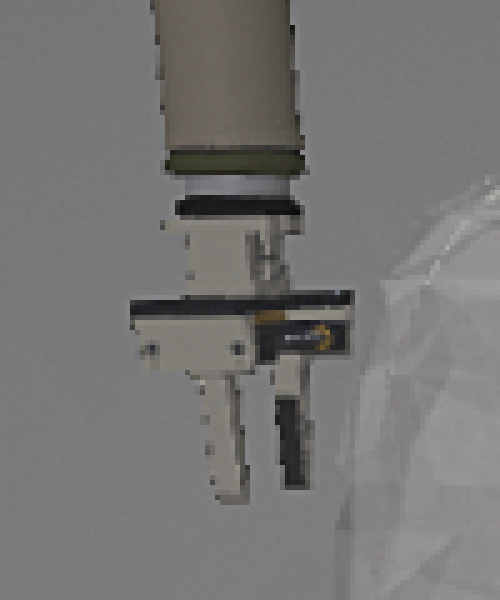

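```bash
python3 -c "
from go import *
import cv2
im=robot.read_camera('side')[:,:,::-1].copy();cv2.imwrite('pics/sfull.png',im);cv2.imwrite('pics/s3.png',cv2.resize(im[165:275,285:365],None,fx=7,fy=5.4,interpolation=0))
"
```

```text
(no output)
```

View pics/s3.png

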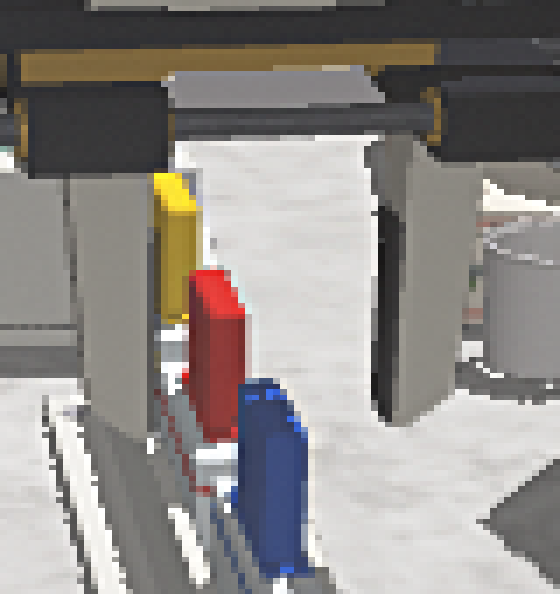

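View pics/sfull.png

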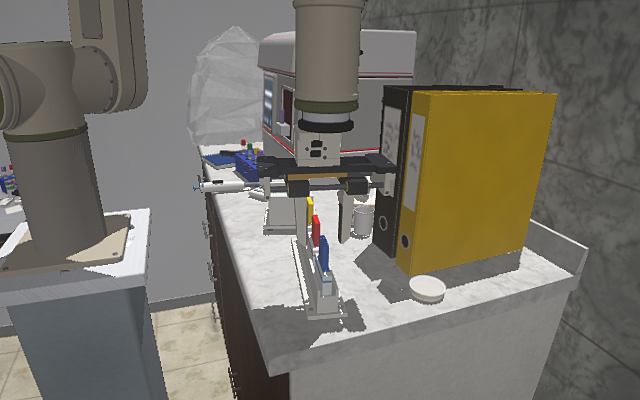

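Projected with the calibration, the gripper shows about 20 mm higher than its reading implies, while the rack and tabs fit. I can check this safely by going 12 mm lower and looking at the width the jaws close on: the tab is 10 mm, the plate body 14 mm.

Request:
carry_out:
  commands:
    - [[-0.5, 0, 0.4, 0], [0, 0, 0.4, 0], [0, 0, 0.4, 0], [0, 0, 0, 0]]

```text
t: 4.63
tool_pos: [0.4255, -0.3367, 0.0805]
orientation: [-2.421, -2.0, 0.0]
force: [-0.5, -0.7, 0.2]
opening: 0.05
```

Request:
carry_out:
  commands:
    - [[0, 0, 0, 0], [0, 0, 0, 0], [0, 0, 0, 0], [0, 0, 0, 0], [0, 0, 0, 0], [0, 0, 0, 0]]
  claw: 0
  grip_force: 5

```text
t: 5.13
tool_pos: [0.4261, -0.3371, 0.0817]
orientation: [2.422, 2.001, -0.0]
force: [0.1, -0.2, 0.5]
opening: 0.0145
```

```bash
python3 -c "
from go import *
import cv2
st()
im=robot.read_camera('side')[:,:,::-1].copy();cv2.imwrite('pics/s4.png',cv2.resize(im[165:305,275:375],None,fx=6,fy=4.2,interpolation=0))
"
```

```text
t5.13 pos [ 426.13 -337.08   81.69] th -10.87 F [ 0.07 -0.16  0.54] M [-0.06  0.1   0.02] open 14.5 tilt [ 0.01 -0.01] q [-0.76  0.08  1.78 -0.    1.28 -0.57]
```

View pics/s4.png

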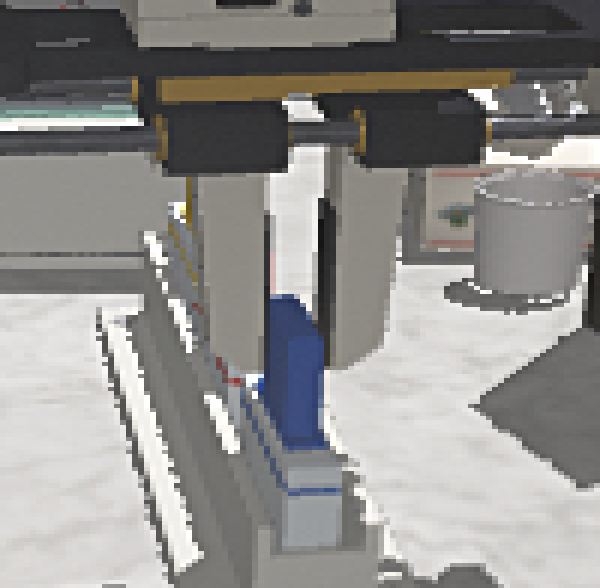

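Request:
carry_out:
  commands:
    - [[0, 0, 0, 0], [0, 0, 0, 0], [0, 0, 0, 0]]

```text
t: 5.43
tool_pos: [0.4262, -0.337, 0.0816]
orientation: [2.422, 2.001, 0.0]
force: [0.7, 0.1, 0.5]
opening: 0.0103
```

The jaws stopped at 10.3 mm, but that depth was borderline. I'll reopen and go another 7 mm down to decide it.

Request:
carry_out:
  commands:
    - [[0, 0, 0, 0], [0, 0, 0, 0], [0, 0, 0.2, 0], [0, 0, 0.2, 0], [0, 0, 0.2, 0], [0, 0, 0.2, 0], [0, 0, 0, 0]]
  claw: 3

```text
t: 6.02
tool_pos: [0.4257, -0.3367, 0.0728]
orientation: [-2.421, -2.0, 0.0]
force: [-0.5, 0.1, -0.3]
opening: 0.0299
```

Request:
carry_out:
  commands:
    - [[0, 0, 0, 0], [0, 0, 0, 0], [0, 0, 0, 0], [0, 0, 0, 0], [0, 0, 0, 0], [0, 0, 0, 0]]
  claw: 0

```text
t: 6.52
tool_pos: [0.4261, -0.3371, 0.0737]
orientation: [2.422, 2.001, 0.0]
force: [0.8, -0.5, 0.3]
opening: 0.0096
```

```bash
python3 -c "
from go import *
import cv2
st()
im=robot.read_camera('side')[:,:,::-1].copy();cv2.imwrite('pics/s5.png',cv2.resize(im[165:305,275:375],None,fx=6,fy=4.2,interpolation=0))
"
```

```text
t6.52 pos [ 426.12 -337.1    73.7 ] th -10.88 F [ 0.77 -0.49  0.31] M [-0.03  0.12  0.06] open 9.6 tilt [ 0.01 -0.01] q [-0.76  0.08  1.79  0.    1.27 -0.57]
```

View pics/s5.png

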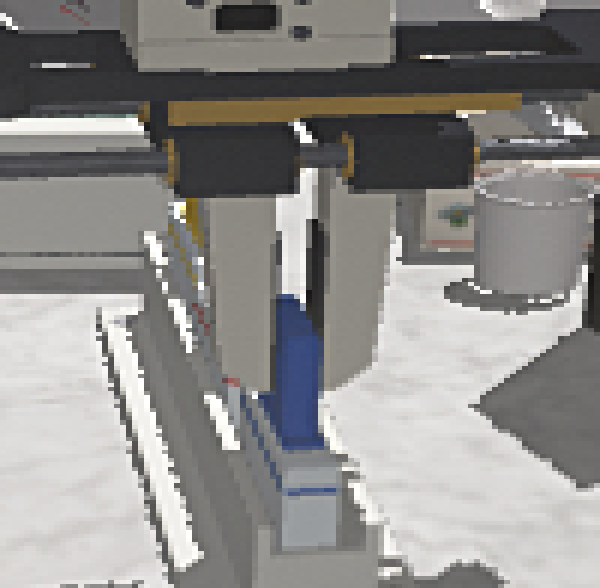

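The jaws closed to 9.6 mm at a reading of 73.7, so they hold the tab and the z reading sits about 20 mm low. The picture agrees: the fingertips are near (240,385) in the crop, above the shoulder. From here on I use relative heights: foot z = reading − 65.7 mm. I'll grip firmly and lift.

Request:
carry_out:
  commands:
    - [[0, 0, 0, 0], [0, 0, 0, 0], [0, 0, 0, 0], [0, 0, -0.3, 0], [0, 0, -0.6, 0], [0, 0, -1.0, 0], [0, 0, -1.5, 0], [0, 0, -2.0, 0], [0, 0, -2.0, 0], [0, 0, -2.0, 0], [0, 0, -2.0, 0], [0, 0, -1.0, 0], [0, 0, 0, 0]]
  grip_force: 30

```text
t: 7.65
tool_pos: [0.4275, -0.3383, 0.2014]
orientation: [2.417, 1.997, 0.001]
force: [0.4, 0.4, -0.9]
opening: 0.0097
```

```bash
python3 -c "
from go import *
import cv2
st()
im=robot.read_camera('side')[:,:,::-1].copy();cv2.imwrite('pics/s6.png',cv2.resize(im[75:315,225:425],None,fx=3,fy=2.5,interpolation=0))
"
```

```text
t7.65 pos [ 427.45 -338.29  201.41] th -10.87 F [ 0.37  0.41 -0.85] M [-0.1   0.04 -0.06] open 9.7 tilt [ 0.24 -0.23] q [-0.76 -0.02  1.66  0.    1.5  -0.57]
```

View pics/s6.png

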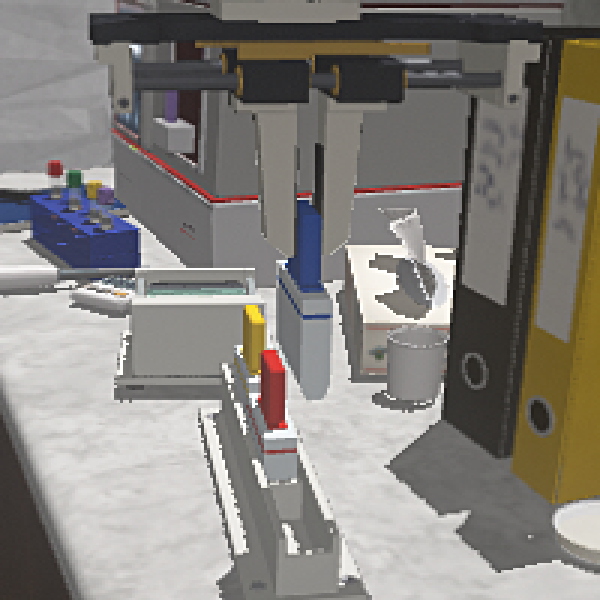

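```bash
python3 -c "
from h import *
np.set_printoptions(precision=0,suppress=True)
for uv,z in [((229,40),.3),((214,195),.05),((214,195),.15),((214,195),.3),((160,150),.3),((228,100),.15)]: print(uv,z,bp('top',uv,z))
for uv,z in [((296,190),0),((263,143),.15)]: print(uv,z,bp('side',uv,z))
from go import *
to((468.5,-13.8,201),)
"
```

```text
(229, 40) 0.3 [770.  63. 300.]
(214, 195) 0.05 [537. 150.  50.]
(214, 195) 0.15 [521. 120. 150.]
(214, 195) 0.3 [497.  76. 300.]
(160, 150) 0.3 [573. 170. 300.]
(228, 100) 0.15 [724. 100. 150.]
(296, 190) 0 [540. 165.   0.]
(263, 143) 0.15 [443. 131. 150.]
t7.70 pos [ 426.79 -337.7   199.22] th -10.87 F [ 0.09  0.69 -1.51] M [-0.04  0.11 -0.04] open 9.8 tilt [ 0.13 -0.13] q [-0.76 -0.02  1.66  0.    1.5  -0.57]
to [468.5 -13.8 201. ] tool cm [32.59 -2.01 -0.24]
```

Request:
carry_out:
  commands:
    - [[1.8, -0.11, 0, 0], [3.2, -0.2, 0, 0], [3.6, -0.22, 0, 0], [3.6, -0.22, 0, 0], [3.6, -0.22, 0, 0], [3.6, -0.22, 0, 0], [3.6, -0.22, 0, 0], [3.6, -0.22, 0, 0], [3.2, -0.2, 0, 0], [2.0, -0.12, 0, 0], [0.8, -0.05, 0, 0]]

```text
t: 8.62
tool_pos: [0.4671, -0.0102, 0.1958]
orientation: [-2.417, -2.003, 0.002]
force: [0.8, 0.3, -1.8]
opening: 0.0096
```

Request:
carry_out:
  commands:
    - [[0, 0, 0, -7.1], [0, 0, 0, -7.1], [0, 0, 0, -7.1], [0, 0, 0, -7.1], [0, 0, 0, -7.1], [0, 0, 0, -7.1], [0, 0, 0, -7.1], [0, 0, 0, -7.1], [0, 0, 0, -7.1], [0, 0, 0, -7.1], [0, 0, 0, -7.1], [0, 0, 0, -7.1], [0, 0, 0, 0], [0, 0, 0, 0]]

```text
t: 9.78
tool_pos: [0.4674, -0.0136, 0.1965]
orientation: [-0.435, -3.11, 0.0]
force: [0.4, -0.3, -1.2]
opening: 0.0093
```

```bash
python3 -c "
from go import *
import cv2
to((468.5,-13.8,150))
im=robot.read_camera('side')[:,:,::-1].copy();cv2.imwrite('pics/s7.png',cv2.resize(im[75:275,225:375],None,fx=4,fy=3,interpolation=0))
im=robot.read_camera('top')[:,:,::-1].copy();cv2.imwrite('pics/t7.png',im)
"
```

```text
t9.78 pos [467.36 -13.56 196.49] th 74.07 F [ 0.38 -0.29 -1.2 ] M [-0.04 -0.02 -0.03] open 9.3 tilt [-0.1  0. ] q [-0.14 -0.23  1.86 -0.    1.51 -1.43]
to [468.5 -13.8 150. ] tool cm [-0.12  0.01  4.65]
```

View pics/s7.png

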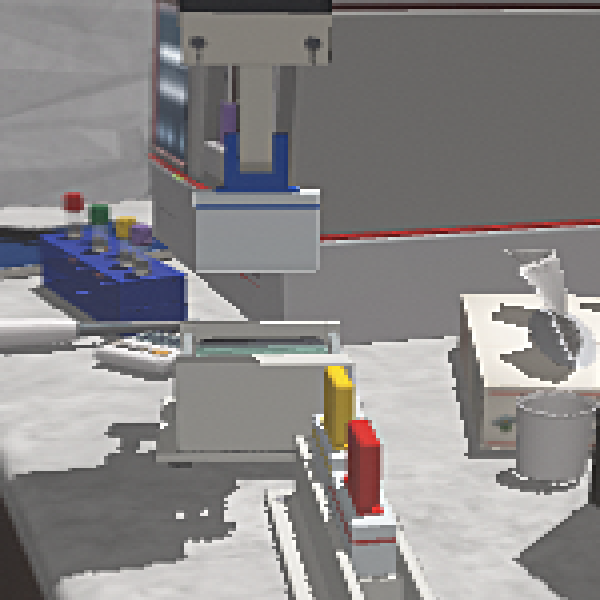

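View pics/t7.png

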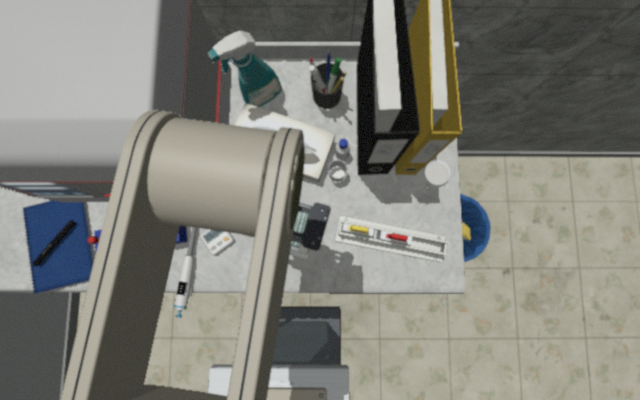

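```bash
python3 -c "
from ov import *
c=chamber(467.4,-13.6,-15.93,[(-34,-7,139.8),(34,-7,139.8),(-34,-4,130.8),(34,-4,130.8),(-34,-7,190.8),(34,-7,190.8)])
print(proj('side',c))
"
python3 -c "
import cv2
im=cv2.imread('pics/s7.png')
" ; python3 -c "
from go import *
import cv2
im=robot.read_camera('side')[:,:,::-1].copy();cv2.imwrite('pics/s8.png',cv2.resize(im[115:175,260:320],None,fx=10,fy=10,interpolation=0))
"
```

```text
[[273.04904028 162.14535212]
 [303.7639919  161.95367207]
 [273.18980264 165.6598998 ]
 [303.69084729 165.45198516]
 [272.49157535 139.47389797]
 [303.86386962 139.394286  ]]
```

View pics/s8.png

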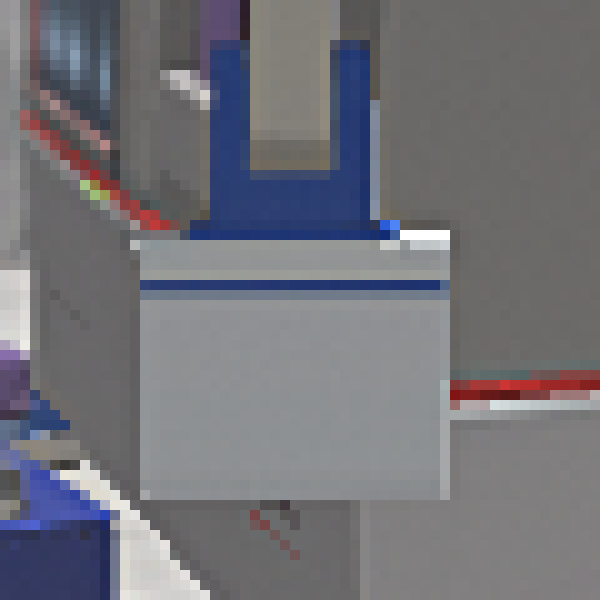

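The plate hangs straight: front face at columns 274–304.8 and rows 139–165, where predicted, so the height offset is confirmed. I'll come down to just above the mouth.

Request:
carry_out:
  commands:
    - [[-0.1, 0, 0.8, -0.3], [0, 0, 1.2, 0], [0, 0, 1.2, 0], [0, 0, 1.0, 0], [0, 0, 0.6, 0], [0, 0, 0.3, 0], [0, 0, 0, 0], [0, 0, 0, 0]]

```text
t: 10.6
tool_pos: [0.4689, -0.0134, 0.1466]
orientation: [-0.42, -3.113, 0.0]
force: [0.6, 0.9, -0.3]
opening: 0.0097
```

```bash
python3 -c "
from go import *
import cv2
to((468.5,-13.8,140))
im=robot.read_camera('side')[:,:,::-1].copy();cv2.imwrite('pics/s9.png',cv2.resize(im[135:245,250:330],None,fx=7,fy=5.4,interpolation=0))
"
```

```text
t10.60 pos [468.92 -13.36 146.58] th 74.62 F [ 0.63  0.91 -0.31] M [ 0.04 -0.    0.03] open 9.7 tilt [-0.01  0.  ] q [-0.14 -0.19  1.92 -0.    1.42 -1.44]
to [468.5 -13.8 140. ] tool cm [ 0.03 -0.05  0.66]
```

View pics/s9.png

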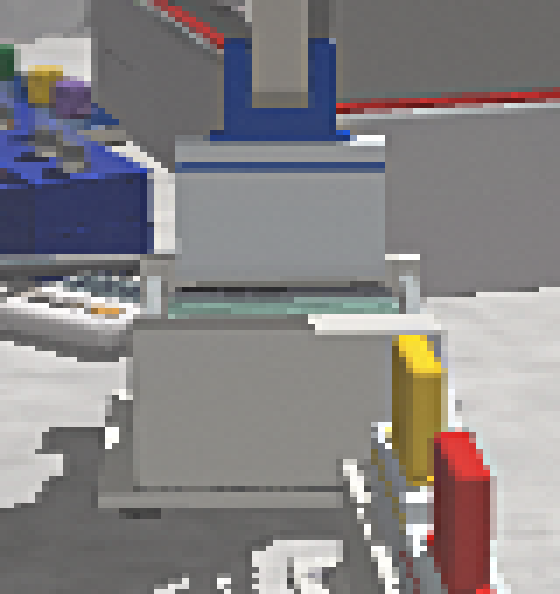

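Plate 175–385 and stack 167–400 in the crop, so they are centred across within about 1 mm. Now slowly down.

Request:
carry_out:
  commands:
    - [[0, -0.05, 0.2, 0], [0, 0, 0.2, 0], [0, 0, 0.15, 0], [0, 0, 0.15, 0], [0, 0, 0.15, 0], [0, 0, 0.15, 0], [0, 0, 0, 0]]

```text
t: 11.23
tool_pos: [0.4685, -0.0138, 0.1361]
orientation: [-0.42, -3.113, -0.0]
force: [0.0, 0.8, -1.1]
opening: 0.0101
```

Request:
carry_out:
  commands:
    - [[0, 0, 0.1, 0], [0, 0, 0.1, 0], [0, 0, 0.1, 0], [0, 0, 0, 0]]

```text
t: 11.57
tool_pos: [0.4686, -0.0138, 0.1333]
orientation: [-0.42, -3.113, -0.0]
force: [-0.1, 0.2, -1.3]
opening: 0.0098
```

Request:
carry_out:
  commands:
    - [[0, 0, 0.1, 0], [0, 0, 0.1, 0], [0, 0, 0.1, 0], [0, 0, 0, 0]]

```text
t: 11.9
tool_pos: [0.4686, -0.0138, 0.1303]
orientation: [-0.42, -3.113, 0.0]
force: [0.2, 0.2, -0.1]
opening: 0.0097
```

Foot at about 64.6 mm, so it is inside the mouth with no contact. Going on.

Request:
carry_out:
  commands:
    - [[0, 0, 0.12, 0], [0, 0, 0.12, 0], [0, 0, 0.12, 0], [0, 0, 0, 0]]

```text
t: 12.23
tool_pos: [0.4686, -0.0138, 0.1266]
orientation: [-0.42, -3.113, -0.0]
force: [-0.7, 0.8, -0.7]
opening: 0.0101
```

Request:
carry_out:
  commands:
    - [[0, 0, 0.12, 0], [0, 0, 0.12, 0], [0, 0, 0.12, 0], [0, 0, 0, 0]]

```text
t: 12.57
tool_pos: [0.4685, -0.0138, 0.123]
orientation: [-0.42, -3.113, 0.0]
force: [0.4, -0.7, -1.7]
opening: 0.0096
```

Request:
carry_out:
  commands:
    - [[0, 0, 0.12, 0], [0, 0, 0.12, 0], [0, 0, 0.12, 0], [0, 0, 0, 0]]

```text
t: 12.9
tool_pos: [0.4686, -0.0138, 0.1194]
orientation: [-0.42, -3.113, 0.0]
force: [0.7, -0.3, -0.9]
opening: 0.0094
```

Request:
carry_out:
  commands:
    - [[0, 0, 0.12, 0], [0, 0, 0.12, 0], [0, 0, 0.12, 0], [0, 0, 0, 0]]

```text
t: 13.23
tool_pos: [0.4686, -0.0138, 0.1158]
orientation: [-0.42, -3.113, -0.0]
force: [0.3, -0.7, -1.6]
opening: 0.0096
```

No force with the full 14 mm section well inside, so the thin plate looks loose. A sideways feel toward the pressure plate will confirm it.

Request:
carry_out:
  commands:
    - [[0, 0.05, 0, 0], [0, 0.05, 0, 0], [0, 0, 0, 0], [0, 0, 0, 0]]

```text
t: 13.57
tool_pos: [0.4689, -0.013, 0.1161]
orientation: [-0.42, -3.113, 0.0]
force: [0.1, -1.4, -1.7]
opening: 0.0095
```

Request:
carry_out:
  commands:
    - [[0, 0.05, 0, 0], [0, 0.05, 0, 0], [0, 0, 0, 0], [0, 0, 0, 0]]

```text
t: 13.9
tool_pos: [0.4692, -0.0121, 0.1161]
orientation: [-0.42, -3.113, 0.001]
force: [-0.8, -2.2, -1.1]
opening: 0.01
```

Request:
carry_out:
  commands:
    - [[0, 0.05, 0, 0], [0, 0.05, 0, 0], [0, 0, 0, 0], [0, 0, 0, 0]]

```text
t: 14.23
tool_pos: [0.4695, -0.0111, 0.1161]
orientation: [-0.42, -3.113, 0.001]
force: [-1.2, -3.6, 0.0]
opening: 0.0097
```

Request:
carry_out:
  commands:
    - [[0, -0.1, 0, 0], [0, -0.1, 0, 0], [0, -0.1, 0, 0], [0, -0.05, 0, 0], [0, 0, 0, 0], [0, 0, 0, 0]]

```text
t: 14.73
tool_pos: [0.4688, -0.0141, 0.1163]
orientation: [0.42, 3.113, 0.001]
force: [-0.6, 0.5, -0.9]
opening: 0.01
```

Request:
carry_out:
  commands:
    - [[0, -0.05, 0, 0], [0, 0, 0, 0], [0, 0, 0, 0]]

```text
t: 14.98
tool_pos: [0.4685, -0.0148, 0.1161]
orientation: [0.42, 3.113, 0.0]
force: [-0.2, 0.6, -1.6]
opening: 0.0097
```

Request:
carry_out:
  commands:
    - [[0, -0.05, 0, 0], [0, 0, 0, 0], [0, 0, 0, 0]]

```text
t: 15.23
tool_pos: [0.4684, -0.0151, 0.1161]
orientation: [0.42, 3.113, 0.001]
force: [0.9, 1.5, -0.6]
opening: 0.0097
```

Request:
carry_out:
  commands:
    - [[0, -0.05, 0, 0], [0, 0, 0, 0], [0, 0, 0, 0]]

```text
t: 15.48
tool_pos: [0.4684, -0.0153, 0.1162]
orientation: [0.42, 3.113, 0.001]
force: [1.5, 4.3, -0.3]
opening: 0.0095
```

The plate meets the pressure plate at one end of about 2.3 mm of free travel and the glass at the other (4 N, light). The thin plate is loose, so the gap is about 16.3 mm. I'll take it back to its slot.

Request:
carry_out:
  commands:
    - [[0, 0.15, 0, 0], [0, 0, -0.3, 0], [0, 0, -0.6, 0], [0, 0, -1.0, 0], [0, 0, -1.5, 0], [0, 0, -1.5, 0], [0, 0, -1.5, 0], [0, 0, -1.2, 0], [0, 0, -0.6, 0], [0, 0, 0, 0]]

```text
t: 16.32
tool_pos: [0.4697, -0.0146, 0.2004]
orientation: [0.42, 3.11, -0.0]
force: [0.3, 0.2, -2.2]
opening: 0.0098
```

Request:
carry_out:
  commands:
    - [[0, 0, 0, 7.1], [0, 0, 0, 7.1], [0, 0, 0, 7.1], [0, 0, 0, 7.1], [0, 0, 0, 7.1], [0, 0, 0, 7.1], [0, 0, 0, 7.1], [0, 0, 0, 7.1], [0, 0, 0, 7.1], [0, 0, 0, 7.1], [0, 0, 0, 7.1], [0, 0, 0, 7.15], [0, 0, 0, 0], [0, 0, 0, 0]]

```text
t: 17.48
tool_pos: [0.4682, -0.0143, 0.1974]
orientation: [-2.413, -2.01, 0.001]
force: [0.4, 0.3, -1.0]
opening: 0.0098
```

```bash
python3 -c "
from go import *
to((426.1,-337.1,195),(426.1,-337.1,80))"
```

```text
t17.48 pos [468.17 -14.31 197.36] th -10.40 F [ 0.38  0.28 -0.98] M [-0.06  0.11  0.02] open 9.8 tilt [-0.07  0.01] q [-0.14 -0.23  1.85 -0.    1.52  0.04]
to [ 426.1 -337.1  195. ] tool cm [-32.51   1.69   0.24]
to [ 426.1 -337.1   80. ] tool cm [ 0.    0.01 11.5 ]
```

Request:
carry_out:
  commands:
    - [[-1.8, 0.1, 0, 0.45], [-3.3, 0.17, 0, 0], [-3.6, 0.17, 0, 0], [-3.6, 0.18, 0, 0], [-3.6, 0.18, 0, 0], [-3.6, 0.18, 0, 0], [-3.6, 0.17, 0, 0], [-3.6, 0.17, 0, 0], [-3.2, 0.15, 0, 0], [-2.0, 0.1, 0, 0], [-0.6, 0.03, 0, 0], [0, 0, 0, 0], [0, 0, 0, 0]]

```text
t: 18.57
tool_pos: [0.422, -0.3357, 0.1976]
orientation: [-2.423, -1.998, -0.001]
force: [0.4, 0.0, -1.7]
opening: 0.0101
```

```bash
python3 -c "
from go import *
to((426.1,-337.1,130),(426.1,-337.1,74))"
```

```text
t18.57 pos [ 421.95 -335.68  197.64] th -10.98 F [ 0.44  0.04 -1.71] M [-0.08  0.13 -0.03] open 10.1 tilt [-0.03  0.07] q [-0.77 -0.03  1.67  0.    1.5  -0.58]
to [ 426.1 -337.1  130. ] tool cm [-0.07  0.44  6.76]
to [ 426.1 -337.1   74. ] tool cm [-0.01  0.    5.6 ]
```

Request:
carry_out:
  commands:
    - [[-0.07, 0.44, 0.5, 0], [0, 0, 1.3, 0], [0, 0, 1.5, 0], [0, 0, 1.5, 0], [0, 0, 1.2, 0], [0, 0, 0.7, 0], [0, 0, 0, 0]]

```text
t: 19.15
tool_pos: [0.4253, -0.3362, 0.1284]
orientation: [-2.421, -1.995, 0.001]
force: [0.2, 0.6, -1.0]
opening: 0.0096
```

```bash
python3 -c "
from go import *
to((426.1,-337.1,80))"
```

```text
t19.15 pos [ 425.29 -336.24  128.44] th -11.01 F [ 0.16  0.61 -0.95] M [-0.02  0.07  0.07] open 9.6 tilt [-0.16  0.16] q [-0.76  0.03  1.74  0.    1.37 -0.57]
to [ 426.1 -337.1   80. ] tool cm [-0.08  0.11  4.84]
```

Request:
carry_out:
  commands:
    - [[-0.05, 0.06, 0.5, 0.1], [0, 0, 0.6, 0], [0, 0, 0.6, 0], [0, 0, 0.6, 0], [0, 0, 0.6, 0], [0, 0, 0.6, 0], [0, 0, 0.4, 0], [0, 0, 0.3, 0], [0, 0, 0.2, 0], [0, 0, 0, 0]]

```text
t: 19.98
tool_pos: [0.4265, -0.3384, 0.0866]
orientation: [-2.427, -1.994, 0.0]
force: [0.1, -0.2, -1.1]
opening: 0.0097
```

```bash
python3 -c "
from go import *
to((426.1,-337.1,74))"
```

```text
t19.98 pos [ 426.48 -338.35   86.63] th -11.18 F [ 0.14 -0.25 -1.11] M [-0.05  0.07  0.04] open 9.7 tilt [-0.03  0.03] q [-0.76  0.07  1.78 -0.    1.29 -0.57]
to [ 426.1 -337.1   74. ] tool cm [ 0.12 -0.06  1.26]
```

Request:
carry_out:
  commands:
    - [[0.06, -0.03, 0.3, -0.3], [0, 0, 0.3, 0], [0, 0, 0.2, 0], [0, 0, 0.15, 0], [0, 0, 0.1, 0], [0, 0, 0.1, 0], [0, 0, 0.05, 0], [0, 0, 0, 0]]

```text
t: 20.65
tool_pos: [0.4265, -0.3378, 0.0751]
orientation: [-2.422, -2.001, 0.0]
force: [0.8, -0.6, -1.3]
opening: 0.0101
```

Request:
carry_out:
  commands:
    - [[0, 0, 0.08, 0], [0, 0, 0.05, 0], [0, 0, 0, 0]]

```text
t: 20.9
tool_pos: [0.4265, -0.3378, 0.0738]
orientation: [-2.422, -2.001, 0.0]
force: [0.8, 0.5, -1.8]
opening: 0.0098
```

Request:
carry_out:
  commands:
    - [[0, 0, 0, 0], [0, 0, 0, 0], [0, 0, 0, 0], [0, 0, 0, 0], [0, 0, -0.5, 0], [0, 0, -1.5, 0], [0, 0, -2.0, 0], [0, 0, -2.0, 0], [0, 0, 0, 0]]
  claw: 4

```text
t: 21.65
tool_pos: [0.4286, -0.3398, 0.139]
orientation: [2.416, 1.996, 0.001]
force: [0.4, -1.0, 1.1]
opening: 0.0401
```

```bash
python3 -c "
from go import *
import cv2
to((457,-176.8,150))
im=robot.read_camera('side')[:,:,::-1].copy();cv2.imwrite('pics/s10.png',cv2.resize(im[165:325,260:380],None,fx=5,fy=3.75,interpolation=0))
"
```

```text
t21.65 pos [ 428.62 -339.81  139.  ] th -10.87 F [ 0.35 -1.    1.14] M [-0.09  0.07  0.02] open 40.1 tilt [ 0.3  -0.28] q [-0.76  0.02  1.73  0.    1.38 -0.57]
to [ 457.  -176.8  150. ] tool cm [16.54 -0.28 -1.17]
```

View pics/s10.png

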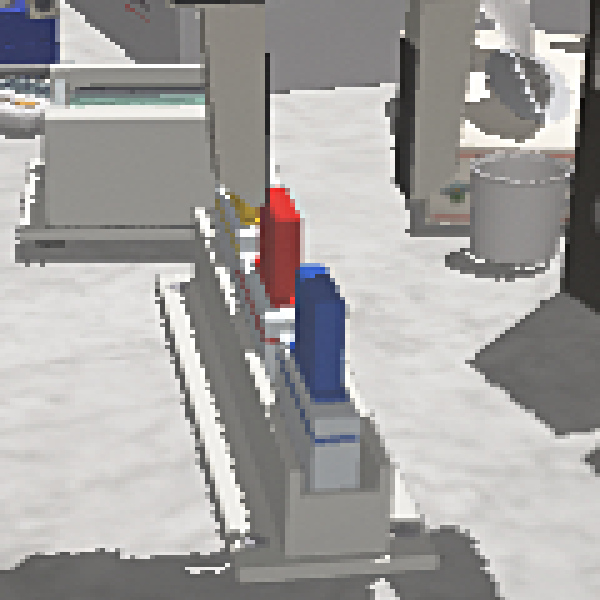

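The thin (blue) plate stands back in its slot, tab at (320,330) in the crop. Next is the middle (yellow) plate.

Request:
carry_out:
  commands:
    - [[1.8, 0, -0.3, 0], [3.2, -0.05, 0, 0], [3.6, -0.05, 0, 0], [3.6, -0.05, 0, 0], [2.8, -0.05, 0, 0], [1.4, -0.02, 0, 0], [0, 0, 0, 0], [0, 0, 0, 0]]

```text
t: 22.37
tool_pos: [0.455, -0.1757, 0.136]
orientation: [-2.419, -2.003, 0.001]
force: [0.1, 0.1, 0.2]
opening: 0.04
```

```bash
python3 -c "
from go import *
to((456.7,-177.5,100),(456.7,-177.5,73.7))"
```

```text
t22.37 pos [ 455.01 -175.73  136.03] th -10.76 F [0.14 0.14 0.18] M [-0.1   0.04  0.01] open 40.0 tilt [-0.05  0.01] q [-0.47 -0.13  1.88 -0.    1.39 -0.29]
to [ 456.7 -177.5  100. ] tool cm [-0.14  0.2   3.6 ]
to [ 456.7 -177.5   73.7] tool cm [0.   0.   2.63]
```

Request:
carry_out:
  commands:
    - [[-0.14, 0.2, 0.6, 0], [0, 0, 1.0, 0], [0, 0, 1.2, 0], [0, 0, 1.0, 0], [0, 0, 0.8, 0], [0, 0, 0.6, 0], [0, 0, 0.5, 0], [0, 0, 0.3, 0], [0, 0, 0.15, 0], [0, 0, 0, 0]]

```text
t: 23.2
tool_pos: [0.457, -0.1781, 0.0752]
orientation: [-2.422, -2.001, 0.0]
force: [-0.8, -0.1, -0.7]
opening: 0.0403
```

```bash
python3 -c "
from go import *
import cv2
st()
im=robot.read_camera('side')[:,:,::-1].copy();cv2.imwrite('pics/s11.png',cv2.resize(im[135:265,260:360],None,fx=6,fy=4.6,interpolation=0))
"
```

```text
t23.20 pos [ 457.03 -178.11   75.23] th -10.87 F [-0.8  -0.15 -0.7 ] M [-0.08  0.06 -0.01] open 40.3 tilt [-0.  0.] q [-0.48 -0.06  1.93 -0.    1.27 -0.29]
```

View pics/s11.png

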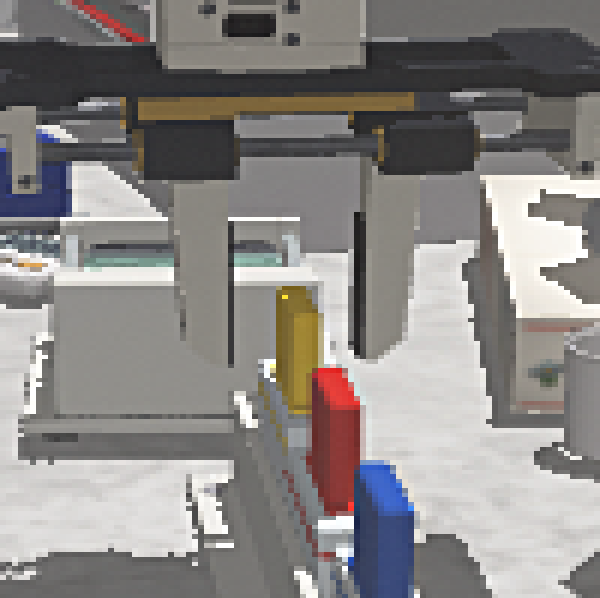

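The yellow tab (275–320) is centred between the fingers (230 and 360). Closing.

Request:
carry_out:
  commands:
    - [[0, 0, 0.15, 0], [0, 0, 0, 0], [0, 0, 0, 0], [0, 0, 0, 0], [0, 0, 0, 0], [0, 0, 0, 0], [0, 0, 0, 0], [0, 0, 0, 0]]
  claw: 0
  grip_force: 5

```text
t: 23.92
tool_pos: [0.457, -0.1782, 0.074]
orientation: [2.422, 2.001, -0.0]
force: [-1.2, 0.8, 2.2]
opening: 0.0096
```

Request:
carry_out:
  commands:
    - [[0, 0, 0, 0], [0, 0, 0, 0], [0, 0, 0, 0]]
  grip_force: 30

```text
t: 24.17
tool_pos: [0.457, -0.1782, 0.074]
orientation: [2.422, 2.001, -0.0]
force: [-1.9, -0.3, 4.3]
opening: 0.0096
```

```bash
python3 -c "
from go import *
st()"
```

```text
t24.17 pos [ 457.   -178.17   73.99] th -10.87 F [-1.86 -0.31  4.33] M [0.03 0.52 0.02] open 9.6 tilt [-0. -0.] q [-0.48 -0.06  1.93 -0.    1.27 -0.29]
```

Held, with foot z = reading − 66.0. Lift and carry.

Request:
carry_out:
  commands:
    - [[0, 0, -0.3, 0], [0, 0, -0.6, 0], [0, 0, -1.0, 0], [0, 0, -1.5, 0], [0, 0, -2.0, 0], [0, 0, -2.0, 0], [0, 0, -2.0, 0], [0, 0, -2.0, 0], [0, 0, -1.0, 0], [0, 0, 0, 0]]

```text
t: 25.0
tool_pos: [0.4587, -0.179, 0.2015]
orientation: [2.418, 1.998, 0.004]
force: [-0.6, -0.3, 0.0]
opening: 0.0098
```

Request:
carry_out:
  commands:
    - [[1.8, -0.11, 0, 0], [3.2, -0.2, 0, 0], [3.6, -0.22, 0, 0], [3.6, -0.22, 0, 0], [2.8, -0.2, 0, 0], [1.2, -0.1, 0, 0], [0, 0, 0, -7.1], [0, 0, 0, -7.1], [0, 0, 0, -7.1], [0, 0, 0, -7.1], [0, 0, 0, -7.1], [0, 0, 0, -7.1], [0, 0, 0, -7.1], [0, 0, 0, -7.1], [0, 0, 0, -7.1], [0, 0, 0, -7.1], [0, 0, 0, -7.1], [0, 0, 0, -7.1], [0, 0, 0, 0], [0, 0, 0, 0]]

```text
t: 26.67
tool_pos: [0.4767, -0.017, 0.1968]
orientation: [-0.434, -3.11, -0.0]
force: [0.0, -0.4, -0.3]
opening: 0.0099
```

```bash
python3 -c "
from go import *
import cv2
to((468.6,-13.8,147))
im=robot.read_camera('side')[:,:,::-1].copy();cv2.imwrite('pics/s12.png',cv2.resize(im[95:265,250:350],None,fx=6,fy=3.5,interpolation=0))
"
```

```text
t26.67 pos [476.73 -16.98 196.81] th 74.10 F [ 0.02 -0.38 -0.27] M [0.03 0.02 0.04] open 9.9 tilt [-0.08  0.01] q [-0.14 -0.2   1.83  0.    1.51 -1.44]
to [468.6 -13.8 147. ] tool cm [0.86 0.08 4.98]
```

View pics/s12.png

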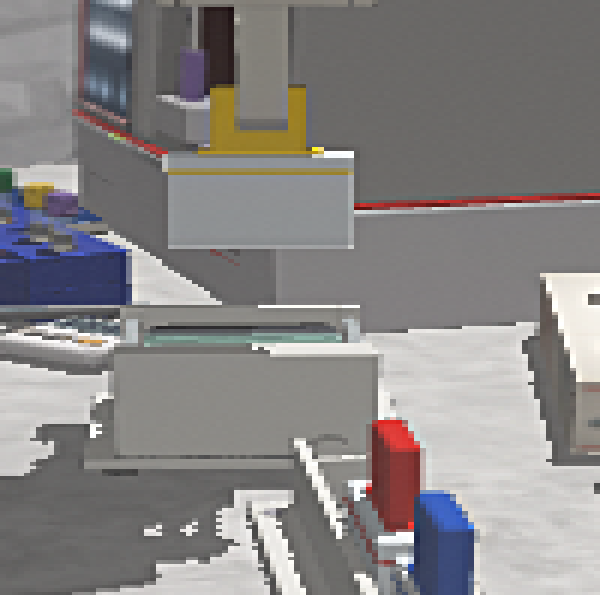

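Request:
carry_out:
  commands:
    - [[0.33, 0.04, 0.7, -0.45], [0.33, 0.04, 1.1, 0], [0, 0, 1.1, 0], [0, 0, 1.0, 0], [0, 0, 0.6, 0], [0, 0, 0.4, 0], [0, 0, 0, 0], [0, 0, 0, 0]]

```text
t: 27.38
tool_pos: [0.4711, -0.0146, 0.1487]
orientation: [-0.416, -3.114, 0.0]
force: [-1.1, 0.9, 0.1]
opening: 0.0098
```

```bash
python3 -c "
from go import *
to((470.4,-14.3,140))
"
```

```text
t27.38 pos [471.08 -14.57 148.71] th 74.76 F [-1.06  0.93  0.1 ] M [-0.    0.03 -0.01] open 9.8 tilt [-0.02  0.  ] q [-0.14 -0.19  1.91 -0.    1.42 -1.44]
to [470.4 -14.3 140. ] tool cm [0.07 0.01 0.87]
```

Request:
carry_out:
  commands:
    - [[0, 0, 0.2, 0.15], [0, 0, 0.2, 0], [0, 0, 0.2, 0], [0, 0, 0.15, 0], [0, 0, 0.12, 0], [0, 0, 0.1, 0], [0, 0, 0.1, 0], [0, 0, 0, 0]]

```text
t: 28.05
tool_pos: [0.471, -0.0145, 0.1379]
orientation: [-0.42, -3.113, 0.0]
force: [0.6, 0.2, -1.0]
opening: 0.0097
```

Request:
carry_out:
  commands:
    - [[0, 0, 0.1, 0], [0, 0, 0.1, 0], [0, 0, 0.1, 0], [0, 0, 0, 0]]

```text
t: 28.38
tool_pos: [0.471, -0.0145, 0.1349]
orientation: [-0.42, -3.113, 0.0]
force: [0.2, -0.0, -0.5]
opening: 0.0096
```

Request:
carry_out:
  commands:
    - [[0, 0, 0.1, 0], [0, 0, 0.1, 0], [0, 0, 0.1, 0], [0, 0, 0, 0]]

```text
t: 28.72
tool_pos: [0.4709, -0.0145, 0.1318]
orientation: [-0.42, -3.113, 0.0]
force: [0.7, -0.2, -0.9]
opening: 0.0102
```

Request:
carry_out:
  commands:
    - [[0, 0, 0.1, 0], [0, 0, 0.1, 0], [0, 0, 0.1, 0], [0, 0, 0, 0]]

```text
t: 29.05
tool_pos: [0.4711, -0.0144, 0.1289]
orientation: [-0.42, -3.113, -0.0]
force: [-0.1, 0.7, -0.8]
opening: 0.0099
```

Request:
carry_out:
  commands:
    - [[0, 0, 0.1, 0], [0, 0, 0.1, 0], [0, 0, 0.1, 0], [0, 0, 0, 0]]

```text
t: 29.38
tool_pos: [0.4711, -0.0145, 0.1259]
orientation: [-0.42, -3.113, -0.0]
force: [0.3, 0.3, -1.2]
opening: 0.0095
```

Request:
carry_out:
  commands:
    - [[0, 0, 0.1, 0], [0, 0, 0.1, 0], [0, 0, 0.1, 0], [0, 0, 0, 0]]

```text
t: 29.72
tool_pos: [0.471, -0.0145, 0.1229]
orientation: [-0.42, -3.113, -0.0]
force: [0.5, 1.6, -2.4]
opening: 0.0099
```

Request:
carry_out:
  commands:
    - [[0, 0, 0.1, 0], [0, 0, 0.1, 0], [0, 0, 0.1, 0], [0, 0, 0, 0]]

```text
t: 30.05
tool_pos: [0.4711, -0.0145, 0.1199]
orientation: [-0.42, -3.113, -0.0]
force: [1.1, 0.9, -1.2]
opening: 0.0096
```

Request:
carry_out:
  commands:
    - [[0, 0, 0.1, 0], [0, 0, 0.1, 0], [0, 0, 0.1, 0], [0, 0, 0, 0]]

```text
t: 30.38
tool_pos: [0.4713, -0.0146, 0.1172]
orientation: [0.42, 3.113, -0.0]
force: [1.4, 0.8, 1.5]
opening: 0.0096
```

Request:
carry_out:
  commands:
    - [[0, 0, 0.1, 0], [0, 0, 0.1, 0], [0, 0, 0.1, 0], [0, 0, 0, 0]]

```text
t: 30.72
tool_pos: [0.4711, -0.0146, 0.1139]
orientation: [0.42, 3.113, 0.0]
force: [1.1, 1.8, -0.4]
opening: 0.0096
```

Request:
carry_out:
  commands:
    - [[0, 0, 0.1, 0], [0, 0, 0.1, 0], [0, 0, 0.1, 0], [0, 0, 0, 0]]

```text
t: 31.05
tool_pos: [0.471, -0.0145, 0.1108]
orientation: [-0.42, -3.113, -0.0]
force: [1.9, 1.1, -0.4]
opening: 0.0094
```

Request:
carry_out:
  commands:
    - [[0, 0, 0.1, 0], [0, 0, 0.1, 0], [0, 0, 0.1, 0], [0, 0, 0, 0]]

```text
t: 31.38
tool_pos: [0.4711, -0.0145, 0.1079]
orientation: [-0.42, -3.113, -0.0]
force: [1.4, 1.3, -0.7]
opening: 0.01
```

Request:
carry_out:
  commands:
    - [[0, 0, 0.1, 0], [0, 0, 0.1, 0], [0, 0, 0.1, 0], [0, 0, 0, 0]]

```text
t: 31.72
tool_pos: [0.471, -0.0145, 0.1049]
orientation: [-0.42, -3.113, -0.0]
force: [0.8, 1.1, 0.1]
opening: 0.0098
```

The full 16.5 mm section is inside with only light force. Now the sideways feel: toward the pressure plate, then gently toward the glass.

Request:
carry_out:
  commands:
    - [[0, 0.05, 0, 0], [0, 0, 0, 0], [0, 0, 0, 0], [0, 0, 0, 0]]

```text
t: 32.05
tool_pos: [0.4711, -0.0143, 0.1049]
orientation: [-0.42, -3.113, 0.001]
force: [-0.0, -1.3, -1.7]
opening: 0.0095
```

Request:
carry_out:
  commands:
    - [[0, 0.05, 0, 0], [0, 0, 0, 0], [0, 0, 0, 0], [0, 0, 0, 0]]

```text
t: 32.38
tool_pos: [0.4712, -0.0138, 0.105]
orientation: [-0.42, -3.113, 0.001]
force: [0.8, -3.0, -2.0]
opening: 0.0098
```

Request:
carry_out:
  commands:
    - [[0, 0.05, 0, 0], [0, 0, 0, 0], [0, 0, 0, 0], [0, 0, 0, 0]]

```text
t: 32.72
tool_pos: [0.4713, -0.0132, 0.105]
orientation: [-0.42, -3.113, 0.0]
force: [0.5, -3.8, -1.9]
opening: 0.0095
```

Request:
carry_out:
  commands:
    - [[0, 0.05, 0, 0], [0, 0, 0, 0], [0, 0, 0, 0], [0, 0, 0, 0]]

```text
t: 33.05
tool_pos: [0.4715, -0.0127, 0.105]
orientation: [-0.42, -3.113, 0.0]
force: [-0.6, -3.5, -2.6]
opening: 0.0097
```

Request:
carry_out:
  commands:
    - [[0, -0.1, 0, 0], [0, 0, 0, 0], [0, 0, 0, 0]]

```text
t: 33.3
tool_pos: [0.4713, -0.0135, 0.1051]
orientation: [-0.42, -3.113, -0.0]
force: [-0.9, -2.9, -2.0]
opening: 0.0099
```

```bash
cat > m.py <<'E'
from go import *
p,R,th=st();s=robot.read_state()
print("s=%.2f"%(.27*(p[0]-468.6)+.963*p[1]),"Fs=%.2f"%(np.array([.27,.963,0])@s['force']))
E
python3 m.py
```

```text
t33.30 pos [471.3  -13.51 105.1 ] th 74.62 F [-0.91 -2.87 -2.04] M [-0.81  0.19 -0.08] open 9.9 tilt [-0.01  0.01] q [-0.14 -0.15  1.96  0.    1.33 -1.44]
s=-12.28 Fs=-3.01
```

Request:
carry_out:
  commands:
    - [[0, -0.05, 0, 0], [0, 0, 0, 0], [0, 0, 0, 0]]

```text
t: 33.55
tool_pos: [0.4712, -0.014, 0.1051]
orientation: [-0.42, -3.113, -0.0]
force: [-0.5, -2.5, -1.4]
opening: 0.0098
```

```bash
python3 m.py
```

```text
t33.55 pos [471.18 -13.96 105.09] th 74.62 F [-0.53 -2.51 -1.43] M [-0.67  0.19 -0.06] open 9.8 tilt [-0.01  0.01] q [-0.14 -0.15  1.96  0.    1.33 -1.44]
s=-12.74 Fs=-2.56
```

Request:
carry_out:
  commands:
    - [[0, -0.03, 0, 0], [0, 0, 0, 0], [0, 0, 0, 0]]

```text
t: 33.8
tool_pos: [0.4711, -0.0143, 0.1051]
orientation: [-0.42, -3.113, -0.0]
force: [-0.7, -1.8, -2.8]
opening: 0.0099
```

```bash
python3 m.py
```

```text
t33.80 pos [471.14 -14.25 105.11] th 74.63 F [-0.72 -1.84 -2.78] M [-0.55  0.23 -0.04] open 9.9 tilt [-0.    0.01] q [-0.14 -0.15  1.96  0.    1.33 -1.44]
s=-13.04 Fs=-1.97
```

Request:
carry_out:
  commands:
    - [[0, -0.03, 0, 0], [0, 0, 0, 0], [0, 0, 0, 0]]

```text
t: 34.05
tool_pos: [0.4711, -0.0144, 0.1052]
orientation: [0.42, 3.113, 0.001]
force: [0.1, -0.5, -2.5]
opening: 0.0098
```

```bash
python3 m.py
```

```text
t34.05 pos [471.11 -14.41 105.15] th 74.62 F [ 0.07 -0.53 -2.47] M [-0.15  0.15 -0.13] open 9.8 tilt [0.   0.02] q [-0.14 -0.15  1.96  0.    1.33 -1.44]
s=-13.20 Fs=-0.49
```

Request:
carry_out:
  commands:
    - [[0, -0.03, 0, 0], [0, 0, 0, 0], [0, 0, 0, 0]]

```text
t: 34.3
tool_pos: [0.4711, -0.0145, 0.1052]
orientation: [0.42, 3.113, 0.001]
force: [-0.4, 1.8, -2.2]
opening: 0.0099
```

```bash
python3 m.py
```

```text
t34.30 pos [471.07 -14.53 105.16] th 74.63 F [-0.36  1.82 -2.16] M [ 0.4   0.09 -0.12] open 9.9 tilt [0.01 0.04] q [-0.14 -0.15  1.96  0.    1.33 -1.44]
s=-13.33 Fs=1.65
```

Request:
carry_out:
  commands:
    - [[0, 0.03, 0, 0.4], [0, 0, 0, 0], [0, 0, 0, 0]]

```text
t: 34.55
tool_pos: [0.4711, -0.0145, 0.1052]
orientation: [-0.431, -3.112, -0.0]
force: [-0.7, 1.2, -2.2]
opening: 0.0095
```

```bash
python3 m.py
```

```text
t34.55 pos [471.08 -14.53 105.16] th 74.23 F [-0.74  1.21 -2.21] M [0.28 0.1  0.03] open 9.5 tilt [-0.    0.01] q [-0.14 -0.15  1.96  0.    1.33 -1.44]
s=-13.32 Fs=0.96
```

Request:
carry_out:
  commands:
    - [[0, 0, 0, -0.8], [0, 0, 0, 0], [0, 0, 0, 0]]

```text
t: 34.8
tool_pos: [0.4711, -0.0145, 0.1051]
orientation: [-0.409, -3.115, -0.0]
force: [-0.4, 1.9, -1.4]
opening: 0.0097
```

```bash
python3 m.py
```

```text
t34.80 pos [471.1  -14.5  105.14] th 75.02 F [-0.37  1.89 -1.36] M [ 0.49  0.12 -0.22] open 9.7 tilt [0.   0.02] q [-0.14 -0.15  1.96  0.    1.33 -1.45]
s=-13.29 Fs=1.71
```

Request:
carry_out:
  commands:
    - [[0, 0, 0, -0.4], [0, 0, 0, 0], [0, 0, 0, 0]]

```text
t: 35.05
tool_pos: [0.4711, -0.0145, 0.1051]
orientation: [-0.399, -3.116, -0.0]
force: [-0.2, 3.5, -1.0]
opening: 0.0095
```

```bash
python3 m.py
```

```text
t35.05 pos [471.08 -14.5  105.14] th 75.42 F [-0.17  3.46 -1.  ] M [ 0.7   0.07 -0.3 ] open 9.5 tilt [-0.    0.02] q [-0.14 -0.15  1.96  0.    1.33 -1.46]
s=-13.30 Fs=3.29
```

Turning one way raises the glass force and the other way lowers it, so my yaw was off and was using up clearance. I'll turn further the relieving way.

Request:
carry_out:
  commands:
    - [[0, 0, 0, 1.6], [0, 0, 0, 0], [0, 0, 0, 0]]

```text
t: 35.3
tool_pos: [0.4711, -0.0146, 0.1052]
orientation: [0.44, 3.111, 0.0]
force: [0.0, 2.2, -0.6]
opening: 0.0095
```

```bash
python3 m.py
```

```text
t35.30 pos [471.11 -14.57 105.17] th 73.88 F [ 0.03  2.19 -0.61] M [0.6  0.14 0.2 ] open 9.5 tilt [0. 0.] q [-0.14 -0.15  1.96  0.    1.33 -1.43]
s=-13.35 Fs=2.12
```

Request:
carry_out:
  commands:
    - [[0, 0, 0, 0.5], [0, 0, 0, 0], [0, 0, 0, 0]]

```text
t: 35.55
tool_pos: [0.4712, -0.0145, 0.1052]
orientation: [0.455, 3.108, 0.0]
force: [-0.3, 3.3, -1.4]
opening: 0.01
```

```bash
python3 m.py
```

```text
t35.55 pos [471.19 -14.53 105.18] th 73.35 F [-0.28  3.34 -1.44] M [ 0.75 -0.01  0.29] open 10.0 tilt [0.01 0.01] q [-0.14 -0.15  1.96  0.    1.33 -1.42]
s=-13.29 Fs=3.14
```

Request:
carry_out:
  commands:
    - [[0, 0, 0, 0.5], [0, 0, 0, 0], [0, 0, 0, 0]]

```text
t: 35.8
tool_pos: [0.4712, -0.0145, 0.1052]
orientation: [0.469, 3.106, 0.0]
force: [-0.2, 3.2, -1.5]
opening: 0.0098
```

```bash
python3 m.py
```

```text
t35.80 pos [471.2  -14.53 105.22] th 72.83 F [-0.25  3.21 -1.53] M [ 0.86 -0.07  0.31] open 9.8 tilt [0.01 0.01] q [-0.14 -0.15  1.96  0.    1.33 -1.41]
s=-13.29 Fs=3.02
```

Zero torque is at θ ≈ 74.3°, so the true yaw is 0.3° from mine. I'll repeat the fine scan aligned.

Request:
carry_out:
  commands:
    - [[0, -0.02, 0, -1.47], [0, 0, 0, 0], [0, 0, 0, 0]]

```text
t: 36.05
tool_pos: [0.4711, -0.0147, 0.1052]
orientation: [0.43, 3.112, 0.001]
force: [0.6, 4.0, -0.1]
opening: 0.0098
```

```bash
python3 m.py
```

```text
t36.05 pos [471.06 -14.69 105.16] th 74.25 F [ 0.62  4.04 -0.11] M [ 1.07 -0.02  0.06] open 9.8 tilt [0.   0.02] q [-0.14 -0.15  1.96  0.    1.33 -1.44]
s=-13.48 Fs=4.06
```

Request:
carry_out:
  commands:
    - [[0, 0.025, 0, 0], [0, 0, 0, 0], [0, 0, 0, 0]]

```text
t: 36.3
tool_pos: [0.4711, -0.0146, 0.1052]
orientation: [-0.43, -3.112, 0.0]
force: [-0.3, 3.7, -1.9]
opening: 0.0099
```

```bash
python3 m.py
```

```text
t36.30 pos [471.08 -14.63 105.16] th 74.27 F [-0.28  3.67 -1.93] M [0.83 0.01 0.04] open 9.9 tilt [-0. -0.] q [-0.14 -0.15  1.96 -0.    1.33 -1.44]
s=-13.42 Fs=3.46
```

Request:
carry_out:
  commands:
    - [[0, 0.025, 0, 0], [0, 0, 0, 0], [0, 0, 0, 0]]

```text
t: 36.55
tool_pos: [0.4711, -0.0146, 0.1051]
orientation: [-0.429, -3.112, 0.001]
force: [-0.8, 1.4, 0.1]
opening: 0.01
```

```bash
python3 m.py
```

```text
t36.55 pos [471.09 -14.56 105.13] th 74.29 F [-0.76  1.39  0.15] M [0.47 0.25 0.04] open 10.0 tilt [-0.01 -0.02] q [-0.14 -0.15  1.96 -0.    1.33 -1.44]
s=-13.35 Fs=1.13
```

Request:
carry_out:
  commands:
    - [[0, 0.025, 0, 0], [0, 0, 0, 0], [0, 0, 0, 0]]

```text
t: 36.8
tool_pos: [0.4712, -0.0145, 0.1052]
orientation: [-0.429, -3.112, 0.001]
force: [-1.7, -0.2, -0.8]
opening: 0.0096
```

```bash
python3 m.py
```

```text
t36.80 pos [471.19 -14.46 105.17] th 74.29 F [-1.68 -0.24 -0.76] M [0.07 0.3  0.06] open 9.6 tilt [-0.01 -0.04] q [-0.14 -0.15  1.96 -0.    1.33 -1.44]
s=-13.23 Fs=-0.69
```

Request:
carry_out:
  commands:
    - [[0, 0.025, 0, 0], [0, 0, 0, 0], [0, 0, 0, 0]]

```text
t: 37.05
tool_pos: [0.4712, -0.0143, 0.1051]
orientation: [-0.429, -3.112, 0.001]
force: [-1.7, -1.9, -0.3]
opening: 0.0097
```

```bash
python3 m.py
```

```text
t37.05 pos [471.24 -14.29 105.14] th 74.29 F [-1.71 -1.9  -0.26] M [-0.39  0.42 -0.  ] open 9.7 tilt [-0.01 -0.04] q [-0.14 -0.15  1.96 -0.    1.33 -1.43]
s=-13.04 Fs=-2.29
```

No free zone even when aligned: the middle plate is only just held, at about the 2 N preload, so the spring is barely compressed (c ≈ 0–0.3 mm). To settle it, I'll measure how far the pressure plate still yields. It stops 3.6 mm from free, so the remaining travel is 3.6 − c.

Request:
carry_out:
  commands:
    - [[0, 0.1, 0, 0], [0, 0.1, 0, 0], [0, 0, 0, 0]]

```text
t: 37.3
tool_pos: [0.4718, -0.0123, 0.1051]
orientation: [-0.429, -3.112, 0.001]
force: [-2.3, -4.3, 1.0]
opening: 0.0095
```

```bash
python3 m.py
```

```text
t37.30 pos [471.81 -12.31 105.14] th 74.29 F [-2.28 -4.31  0.98] M [-0.96  0.57  0.03] open 9.5 tilt [-0.01 -0.05] q [-0.13 -0.15  1.96 -0.    1.33 -1.43]
s=-10.98 Fs=-4.76
```

Request:
carry_out:
  commands:
    - [[0, 0.08, 0, 0], [0, 0, 0, 0]]

```text
t: 37.47
tool_pos: [0.472, -0.0116, 0.1051]
orientation: [-0.429, -3.112, 0.002]
force: [-1.9, -4.5, 1.0]
opening: 0.0101
```

```bash
python3 m.py
```

```text
t37.47 pos [471.97 -11.61 105.14] th 74.29 F [-1.86 -4.48  0.96] M [-1.16  0.57  0.02] open 10.1 tilt [-0.01 -0.05] q [-0.13 -0.15  1.96 -0.    1.33 -1.43]
s=-10.27 Fs=-4.81
```

Request:
carry_out:
  commands:
    - [[0, 0.05, 0, 0], [0, 0, 0, 0]]

```text
t: 37.63
tool_pos: [0.4721, -0.0113, 0.1052]
orientation: [-0.429, -3.112, 0.002]
force: [-2.3, -5.3, 0.5]
opening: 0.01
```

```bash
python3 m.py
```

```text
t37.63 pos [472.11 -11.25 105.16] th 74.29 F [-2.25 -5.26  0.46] M [-1.26  0.65  0.09] open 10.0 tilt [-0.01 -0.07] q [-0.13 -0.15  1.95 -0.    1.33 -1.43]
s=-9.89 Fs=-5.68
```

Request:
carry_out:
  commands:
    - [[0, 0.03, 0, 0], [0, 0, 0, 0]]

```text
t: 37.8
tool_pos: [0.4722, -0.011, 0.1052]
orientation: [-0.429, -3.112, 0.002]
force: [-3.3, -4.6, 0.6]
opening: 0.0102
```

```bash
python3 m.py
```

```text
t37.80 pos [472.15 -11.04 105.17] th 74.29 F [-3.33 -4.63  0.63] M [-1.29  0.67  0.02] open 10.2 tilt [-0.02 -0.07] q [-0.13 -0.15  1.95 -0.    1.33 -1.43]
s=-9.67 Fs=-5.36
```

Request:
carry_out:
  commands:
    - [[0, 0.03, 0, 0], [0, 0, 0, 0]]

```text
t: 37.97
tool_pos: [0.4722, -0.0108, 0.1052]
orientation: [-0.429, -3.112, 0.002]
force: [-2.7, -5.5, 1.2]
opening: 0.01
```

```bash
python3 m.py
```

```text
t37.97 pos [472.23 -10.78 105.16] th 74.29 F [-2.69 -5.49  1.15] M [-1.35  0.66  0.  ] open 10.0 tilt [-0.02 -0.08] q [-0.13 -0.15  1.95 -0.    1.33 -1.43]
s=-9.40 Fs=-6.01
```

Request:
carry_out:
  commands:
    - [[0, 0.03, 0, 0], [0, 0, 0, 0]]

```text
t: 38.13
tool_pos: [0.4723, -0.0107, 0.1052]
orientation: [-0.429, -3.112, 0.003]
force: [-3.9, -6.7, -0.1]
opening: 0.0101
```

```bash
python3 m.py
```

```text
t38.13 pos [472.3  -10.66 105.17] th 74.29 F [-3.91 -6.71 -0.09] M [-1.45  0.71  0.05] open 10.1 tilt [-0.02 -0.09] q [-0.13 -0.15  1.95 -0.    1.33 -1.43]
s=-9.27 Fs=-7.52
```

Request:
carry_out:
  commands:
    - [[0, 0.03, 0, 0], [0, 0, 0, 0]]

```text
t: 38.3
tool_pos: [0.4724, -0.0106, 0.1052]
orientation: [-0.43, -3.112, 0.003]
force: [-3.6, -7.2, 0.8]
opening: 0.0099
```

```bash
python3 m.py
```

```text
t38.30 pos [472.37 -10.55 105.22] th 74.28 F [-3.61 -7.19  0.83] M [-1.71  0.73 -0.07] open 9.9 tilt [-0.02 -0.11] q [-0.13 -0.15  1.95 -0.    1.33 -1.43]
s=-9.15 Fs=-7.90
```

Request:
carry_out:
  commands:
    - [[0, 0.03, 0, 0], [0, 0, 0, 0]]

```text
t: 38.47
tool_pos: [0.4724, -0.0104, 0.1052]
orientation: [-0.429, -3.112, 0.004]
force: [-3.5, -7.5, 0.5]
opening: 0.0097
```

```bash
python3 m.py
```

```text
t38.47 pos [472.38 -10.39 105.19] th 74.28 F [-3.5  -7.46  0.47] M [-1.84  0.81  0.04] open 9.7 tilt [-0.03 -0.12] q [-0.13 -0.15  1.95 -0.    1.33 -1.42]
s=-8.99 Fs=-8.12
```

Request:
carry_out:
  commands:
    - [[0, 0.03, 0, 0], [0, 0, 0, 0]]

```text
t: 38.63
tool_pos: [0.4724, -0.0102, 0.1052]
orientation: [-0.429, -3.112, 0.004]
force: [-3.7, -7.4, 1.4]
opening: 0.0095
```

```bash
python3 m.py
```

```text
t38.63 pos [472.45 -10.24 105.21] th 74.28 F [-3.66 -7.37  1.42] M [-1.97  0.84  0.03] open 9.5 tilt [-0.03 -0.14] q [-0.13 -0.14  1.95 -0.    1.33 -1.42]
s=-8.83 Fs=-8.08
```

The pressure plate hits its stop after about 3.4–3.6 mm more travel, at around 6.2 N. So the middle plate compresses it only 0–0.3 mm: a gap of about 16.35 mm, where it is barely touched. The 19 mm plate would press it about 2.6 mm, well inside the 3.6 mm travel. I'll return the middle plate and try the thick one with small steps.

Request:
carry_out:
  commands:
    - [[0, -0.2, 0, 0], [0, -0.2, 0, 0], [0, 0, -0.4, 0], [0, 0, -0.8, 0], [0, 0, -1.3, 0], [0, 0, -1.8, 0], [0, 0, -1.8, 0], [0, 0, -1.6, 0], [0, 0, -1.2, 0], [0, 0, -0.5, 0], [0, 0, 0, 0]]

```text
t: 39.55
tool_pos: [0.4727, -0.0125, 0.201]
orientation: [0.428, 3.109, 0.001]
force: [1.0, -0.5, -0.6]
opening: 0.0098
```

Request:
carry_out:
  commands:
    - [[0, 0, 0, 7.1], [0, 0, 0, 7.1], [0, 0, 0, 7.1], [0, 0, 0, 7.1], [0, 0, 0, 7.1], [0, 0, 0, 7.1], [0, 0, 0, 7.1], [0, 0, 0, 7.1], [0, 0, 0, 7.1], [0, 0, 0, 7.1], [0, 0, 0, 7.1], [0, 0, 0, 7.1], [0, 0, 0, 0]]

```text
t: 40.63
tool_pos: [0.471, -0.0125, 0.1979]
orientation: [-2.427, -1.992, 0.002]
force: [0.2, 0.4, -1.5]
opening: 0.0098
```

```bash
python3 -c "
from go import *
to((457,-178.2,150),(457,-178.2,78))"
```

```text
t40.63 pos [471.   -12.54 197.85] th -11.25 F [ 0.18  0.44 -1.48] M [-0.03  0.04 -0.01] open 9.8 tilt [-0.1   0.03] q [-0.14 -0.22  1.85  0.    1.52  0.06]
to [ 457.  -178.2  150. ] tool cm [-16.52   1.87   4.78]
to [ 457.  -178.2   78. ] tool cm [-0.    0.01  7.2 ]
```

Request:
carry_out:
  commands:
    - [[-1.8, 0.2, 0, 0], [-3.0, 0.34, 0, 0], [-3.6, 0.41, 0, 0], [-3.6, 0.41, 0, 0], [-2.8, 0.32, 0.5, 0], [-1.4, 0.15, 1.2, 0], [-0.3, 0.04, 1.5, 0], [0, 0, 1.5, 0], [0, 0, 1.2, 0], [0, 0, 0.6, 0], [0, 0, 0, 0]]

```text
t: 41.55
tool_pos: [0.4575, -0.1774, 0.1319]
orientation: [-2.418, -2.001, 0.002]
force: [0.1, -0.6, -0.8]
opening: 0.0096
```

```bash
python3 -c "
from go import *
to((457,-178.2,78))"
```

```text
t41.55 pos [ 457.5  -177.45  131.95] th -10.78 F [ 0.13 -0.58 -0.84] M [-0.02  0.08 -0.05] open 9.6 tilt [-0.18  0.1 ] q [-0.47 -0.11  1.88  0.    1.38 -0.29]
to [ 457.  -178.2   78. ] tool cm [-0.09 -0.02  5.39]
```

Request:
carry_out:
  commands:
    - [[-0.04, 0, 0.5, 0], [0, 0, 0.7, 0], [0, 0, 0.8, 0], [0, 0, 0.8, 0], [0, 0, 0.8, 0], [0, 0, 0.6, 0], [0, 0, 0.4, 0], [0, 0, 0.2, 0], [0, 0, 0.1, 0], [0, 0, 0, 0]]

```text
t: 42.38
tool_pos: [0.4587, -0.1788, 0.0851]
orientation: [-2.422, -2.0, 0.0]
force: [0.5, -0.6, -0.7]
opening: 0.0099
```

Request:
carry_out:
  commands:
    - [[0, -0.1, 0.3, 0], [0, -0.06, 0.3, 0], [0, 0, 0.2, 0], [0, 0, 0.1, 0], [0, 0, 0.08, 0], [0, 0, 0.05, 0], [0, 0, 0, 0]]

```text
t: 42.97
tool_pos: [0.4571, -0.1784, 0.0748]
orientation: [-2.422, -2.0, 0.0]
force: [0.2, 0.2, -0.6]
opening: 0.0097
```

Request:
carry_out:
  commands:
    - [[0, 0, 0.08, 0], [0, 0, 0, 0]]

```text
t: 43.13
tool_pos: [0.4571, -0.1785, 0.074]
orientation: [2.422, 2.0, 0.0]
force: [-0.0, 0.6, -1.0]
opening: 0.0098
```

Request:
carry_out:
  commands:
    - [[0, 0, 0, 0], [0, 0, 0, 0], [0, 0, 0, 0], [0, 0, 0, 0], [0, 0, -0.5, 0], [0, 0, -1.5, 0], [0, 0, -2.0, 0], [0, 0, -1.2, 0], [0, 0, 0, 0]]
  claw: 4

```text
t: 43.88
tool_pos: [0.4592, -0.1795, 0.1297]
orientation: [2.418, 1.997, 0.004]
force: [0.0, 0.1, -0.1]
opening: 0.0398
```

```bash
python3 -c "
from go import *
import cv2
to((441.3,-258.0,125),(441.3,-258,74))
im=robot.read_camera('side')[:,:,::-1].copy();cv2.imwrite('pics/s13.png',cv2.resize(im[135:325,260:360],None,fx=6,fy=3.1,interpolation=0))
"
```

```text
t43.88 pos [ 459.17 -179.51  129.66] th -10.91 F [ 0.03  0.14 -0.05] M [-0.08  0.12  0.  ] open 39.8 tilt [ 0.29 -0.15] q [-0.48 -0.12  1.88  0.    1.37 -0.29]
to [ 441.3 -258.   125. ] tool cm [-8.04 -0.27  0.48]
to [ 441.3 -258.    74. ] tool cm [ 0.01 -0.03  5.1 ]
```

View pics/s13.png

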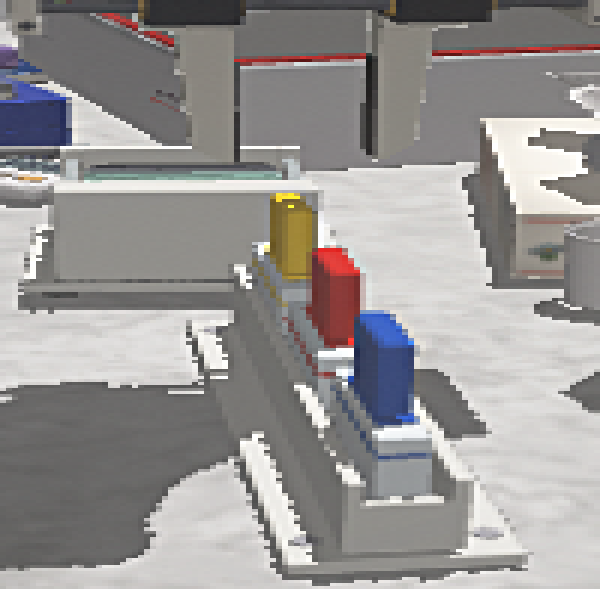

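All three plates stand in the rack. Next the red (thick) one.

Request:
carry_out:
  commands:
    - [[-1.5, 0, 0, 0], [-2.6, -0.02, 0, 0], [-2.6, -0.02, 0, 0], [-1.3, -0.01, 0, 0], [-0.15, 0, 0.6, 0], [0, 0, 1.2, 0], [0, 0, 1.2, 0], [0, 0, 0.8, 0], [0, 0, 0.4, 0], [0, 0, 0, 0]]

```text
t: 44.77
tool_pos: [0.4402, -0.2568, 0.0819]
orientation: [-2.419, -1.999, 0.001]
force: [-0.0, -0.7, -0.2]
opening: 0.0401
```

```bash
python3 -c "
from go import *
import cv2
to((441.3,-258.5,74))
im=robot.read_camera('side')[:,:,::-1].copy();cv2.imwrite('pics/s14.png',cv2.resize(im[155:295,270:370],None,fx=6,fy=4.2,interpolation=0))
"
```

```text
t44.77 pos [ 440.21 -256.79   81.88] th -10.85 F [-0.02 -0.74 -0.22] M [-0.06  0.06  0.03] open 40.1 tilt [-0.16  0.12] q [-0.63 -0.01  1.87  0.    1.28 -0.44]
to [ 441.3 -258.5   74. ] tool cm [-0.15  0.14  0.79]
```

View pics/s14.png

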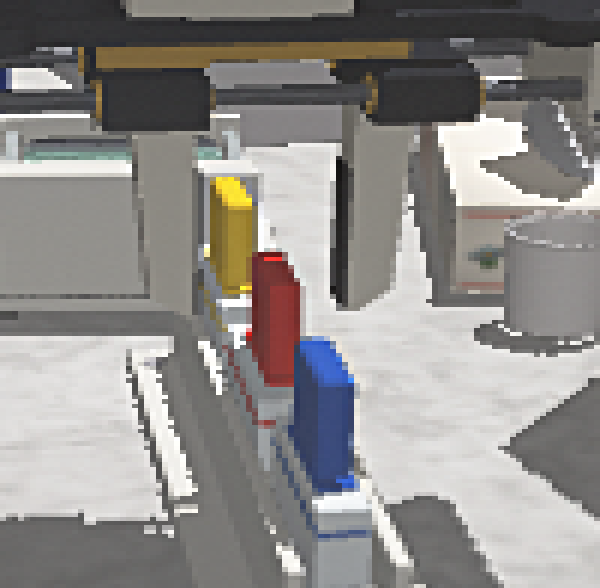

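Request:
carry_out:
  commands:
    - [[0, 0, 0.4, 0], [0, 0, 0.2, 0], [0, 0, 0, 0]]

```text
t: 45.07
tool_pos: [0.4412, -0.2583, 0.0779]
orientation: [2.422, 2.0, 0.0]
force: [0.3, -0.0, -0.1]
opening: 0.0398
```

Request:
carry_out:
  commands:
    - [[0, 0, 0, 0], [0, 0, 0, 0], [0, 0, 0, 0], [0, 0, 0, 0], [0, 0, 0, 0], [0, 0, 0, 0]]
  claw: 0
  grip_force: 5

```text
t: 45.57
tool_pos: [0.4413, -0.2585, 0.0782]
orientation: [2.422, 2.0, 0.0]
force: [0.5, -1.1, 0.8]
opening: 0.0101
```

Request:
carry_out:
  commands:
    - [[0, 0, 0, 0], [0, 0, 0, 0]]
  grip_force: 40

```text
t: 45.73
tool_pos: [0.4413, -0.2585, 0.0782]
orientation: [2.422, 2.0, 0.0]
force: [-0.2, -0.9, 0.4]
opening: 0.0097
```

Held, with foot z = reading − 70.2. Lift, carry and turn.

Request:
carry_out:
  commands:
    - [[0, 0, -0.3, 0], [0, 0, -0.7, 0], [0, 0, -1.2, 0], [0, 0, -1.8, 0], [0, 0, -2.0, 0], [0, 0, -2.0, 0], [0, 0, -2.0, 0], [0, 0, -1.7, 0], [0, 0, -0.7, 0], [0, 0, 0, 0]]

```text
t: 46.57
tool_pos: [0.4422, -0.2592, 0.2051]
orientation: [2.419, 1.998, 0.001]
force: [0.2, -0.1, -1.4]
opening: 0.0094
```

Request:
carry_out:
  commands:
    - [[1.8, -0.12, 0, 0], [3.2, -0.21, 0, 0], [3.6, -0.24, 0, 0], [3.6, -0.24, 0, 0], [3.6, -0.24, 0, 0], [3.6, -0.24, 0, 0], [3.0, -0.2, 0, 0], [1.8, -0.12, 0, 0], [0.3, 0, 0, 0], [0, 0, 0, -7.1], [0, 0, 0, -7.1], [0, 0, 0, -7.1], [0, 0, 0, -7.1], [0, 0, 0, -7.1], [0, 0, 0, -7.1], [0, 0, 0, -7.1], [0, 0, 0, -7.1], [0, 0, 0, -7.1], [0, 0, 0, -7.1], [0, 0, 0, -7.1]]

```text
t: 48.23
tool_pos: [0.471, -0.0157, 0.201]
orientation: [-0.612, -3.079, 0.001]
force: [-0.2, 0.4, -2.2]
opening: 0.0101
```

Request:
carry_out:
  commands:
    - [[0, 0, 0, -7.1], [0, 0, 0, 0], [0, 0, 0, 0]]

```text
t: 48.48
tool_pos: [0.4712, -0.0154, 0.2013]
orientation: [-0.436, -3.11, 0.0]
force: [-0.2, -0.0, -0.9]
opening: 0.01
```

```bash
python3 -c "
from go import *
import cv2
to((469.9,-12.9,152))
im=robot.read_camera('side')[:,:,::-1].copy();cv2.imwrite('pics/s15.png',cv2.resize(im[95:265,250:350],None,fx=6,fy=3.5,interpolation=0))
"
```

```text
t48.48 pos [471.24 -15.42 201.29] th 74.03 F [-0.2  -0.04 -0.94] M [ 0.05 -0.01 -0.02] open 10.0 tilt [-0.08 -0.01] q [-0.14 -0.22  1.84 -0.    1.52 -1.43]
to [469.9 -12.9 152. ] tool cm [0.19 0.21 4.93]
```

View pics/s15.png

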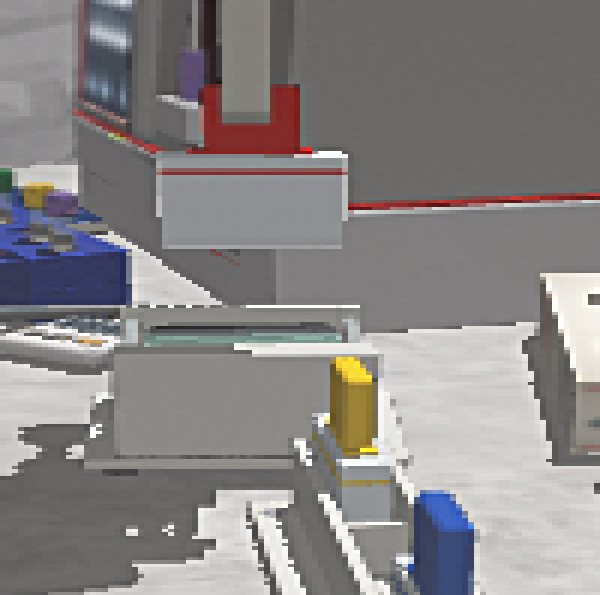

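Request:
carry_out:
  commands:
    - [[0.2, 0.11, 0.7, 0], [0.22, 0.11, 1.1, 0], [0, 0, 1.2, 0], [0, 0, 1.1, 0], [0, 0, 0.6, 0], [0, 0, 0.3, 0], [0, 0, 0, 0], [0, 0, 0, 0]]

```text
t: 49.2
tool_pos: [0.4683, -0.0115, 0.152]
orientation: [-0.429, -3.112, 0.0]
force: [0.4, 0.2, -0.4]
opening: 0.0096
```

```bash
python3 m.py; python3 -c "
from go import *
import cv2
to((467.8,-12.1,145))
im=robot.read_camera('side')[:,:,::-1].copy();cv2.imwrite('pics/s16.png',cv2.resize(im[135:245,250:330],None,fx=7,fy=5.4,interpolation=0))
"
```

```text
t49.20 pos [468.34 -11.52 152.03] th 74.29 F [ 0.44  0.17 -0.39] M [ 0.02  0.04 -0.04] open 9.6 tilt [-0.01 -0.  ] q [-0.13 -0.2   1.91 -0.    1.43 -1.43]
s=-11.17 Fs=0.28
t49.20 pos [468.34 -11.52 152.03] th 74.29 F [ 0.44  0.17 -0.39] M [ 0.02  0.04 -0.04] open 9.6 tilt [-0.01 -0.  ] q [-0.13 -0.2   1.91 -0.    1.43 -1.43]
to [467.8 -12.1 145. ] tool cm [ 0.04 -0.07  0.7 ]
```

View pics/s16.png

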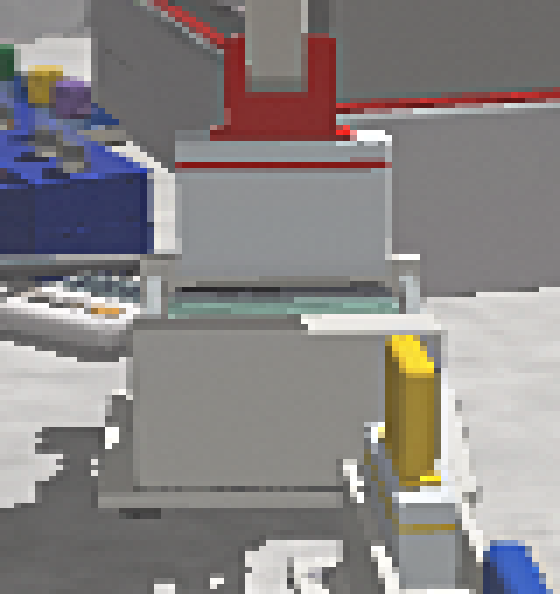

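Centred (175–391 against stack centre 283), and yaw 74.29° as felt. Down slowly.

Request:
carry_out:
  commands:
    - [[0, -0.07, 0.2, 0], [0, 0, 0.2, 0], [0, 0, 0.2, 0], [0, 0, 0.15, 0], [0, 0, 0.1, 0], [0, 0, 0.1, 0], [0, 0, 0.1, 0], [0, 0, 0, 0]]

```text
t: 49.92
tool_pos: [0.468, -0.0122, 0.1413]
orientation: [-0.429, -3.112, 0.0]
force: [-0.8, -0.4, -1.5]
opening: 0.0101
```

Request:
carry_out:
  commands:
    - [[0, 0, 0.1, 0], [0, 0, 0.1, 0], [0, 0, 0.1, 0], [0, 0, 0, 0]]

```text
t: 50.25
tool_pos: [0.468, -0.0122, 0.1383]
orientation: [-0.429, -3.112, 0.0]
force: [0.5, -0.5, -1.8]
opening: 0.01
```

Request:
carry_out:
  commands:
    - [[0, 0, 0.1, 0], [0, 0, 0.1, 0], [0, 0, 0.1, 0], [0, 0, 0, 0]]

```text
t: 50.58
tool_pos: [0.4679, -0.0122, 0.1352]
orientation: [-0.429, -3.112, 0.0]
force: [-0.3, 1.1, -1.5]
opening: 0.0098
```

```bash
python3 m.py
```

```text
t50.58 pos [467.92 -12.16 135.23] th 74.30 F [-0.31  1.14 -1.46] M [-0.03 -0.03 -0.02] open 9.8 tilt [-0.02  0.  ] q [-0.14 -0.19  1.93 -0.    1.39 -1.43]
s=-11.89 Fs=1.02
```

Request:
carry_out:
  commands:
    - [[0, 0, 0.1, 0], [0, 0, 0.1, 0], [0, 0, 0, 0]]

```text
t: 50.83
tool_pos: [0.468, -0.0122, 0.1333]
orientation: [-0.429, -3.112, 0.0]
force: [-0.3, -0.6, -1.1]
opening: 0.0096
```

Request:
carry_out:
  commands:
    - [[0, 0, 0.1, 0], [0, 0, 0.1, 0], [0, 0, 0, 0]]

```text
t: 51.08
tool_pos: [0.468, -0.0122, 0.1313]
orientation: [-0.429, -3.112, 0.0]
force: [0.5, -1.0, -1.2]
opening: 0.0096
```

Request:
carry_out:
  commands:
    - [[0, 0, 0.1, 0], [0, 0, 0.1, 0], [0, 0, 0, 0]]

```text
t: 51.33
tool_pos: [0.4682, -0.0123, 0.1296]
orientation: [0.429, 3.112, -0.0]
force: [-0.4, -0.8, -0.9]
opening: 0.0097
```

```bash
python3 m.py
```

```text
t51.33 pos [468.23 -12.35 129.62] th 74.29 F [-0.41 -0.78 -0.86] M [-0.18 -0.04  0.12] open 9.7 tilt [ 0.02 -0.02] q [-0.14 -0.18  1.94 -0.    1.38 -1.43]
s=-11.99 Fs=-0.86
```

Request:
carry_out:
  commands:
    - [[0, 0, 0.1, 0], [0, 0, 0.1, 0], [0, 0, 0, 0]]

```text
t: 51.58
tool_pos: [0.4684, -0.0123, 0.1277]
orientation: [0.429, 3.111, -0.0]
force: [-0.3, -0.9, 2.3]
opening: 0.0097
```

Request:
carry_out:
  commands:
    - [[0, 0, 0.1, 0], [0, 0, 0.1, 0], [0, 0, 0, 0]]

```text
t: 51.83
tool_pos: [0.4684, -0.0123, 0.1257]
orientation: [0.429, 3.111, -0.0]
force: [0.8, -1.3, 2.5]
opening: 0.0097
```

Request:
carry_out:
  commands:
    - [[0, 0, 0.1, 0], [0, 0, 0.1, 0], [0, 0, 0, 0]]

```text
t: 52.08
tool_pos: [0.4684, -0.0123, 0.1237]
orientation: [0.429, 3.111, -0.0]
force: [-1.4, -1.8, 2.9]
opening: 0.0094
```

```bash
python3 m.py
```

```text
t52.08 pos [468.36 -12.3  123.69] th 74.29 F [-1.39 -1.76  2.89] M [-0.37 -0.05  0.05] open 9.4 tilt [ 0.04 -0.01] q [-0.14 -0.18  1.95 -0.    1.37 -1.43]
s=-11.91 Fs=-2.07
```

Mild insertion resistance, about 4 N, as from a sprung fit. Continuing in small steps.

Request:
carry_out:
  commands:
    - [[0, 0, 0.1, 0], [0, 0, 0.1, 0], [0, 0, 0, 0]]

```text
t: 52.33
tool_pos: [0.4683, -0.0123, 0.1216]
orientation: [0.429, 3.112, -0.0]
force: [0.5, -2.2, 3.1]
opening: 0.0096
```

Request:
carry_out:
  commands:
    - [[0, 0, 0.1, 0], [0, 0, 0.1, 0], [0, 0, 0, 0]]

```text
t: 52.58
tool_pos: [0.4681, -0.0122, 0.1193]
orientation: [-0.429, -3.112, 0.0]
force: [1.0, -1.2, 1.8]
opening: 0.0098
```

Request:
carry_out:
  commands:
    - [[0, 0, 0.12, 0], [0, 0, 0.12, 0], [0, 0, 0.12, 0], [0, 0, 0, 0]]

```text
t: 52.92
tool_pos: [0.4679, -0.0122, 0.1155]
orientation: [-0.429, -3.112, 0.0]
force: [0.9, -1.0, 0.8]
opening: 0.0096
```

```bash
python3 m.py
```

```text
t52.92 pos [467.91 -12.2  115.53] th 74.29 F [ 0.92 -0.96  0.78] M [-0.37 -0.21  0.02] open 9.6 tilt [-0.02  0.  ] q [-0.14 -0.17  1.96 -0.    1.36 -1.43]
s=-11.93 Fs=-0.67
```

The thick plate is past the taper and slides with only about 2 N of drag: it fits, pressing the spring. Lowering on, with checks.

Request:
carry_out:
  commands:
    - [[0, 0, 0.15, 0], [0, 0, 0.15, 0], [0, 0, 0.15, 0], [0, 0, 0.15, 0], [0, 0, 0.15, 0], [0, 0, 0.15, 0]]

```text
t: 53.42
tool_pos: [0.468, -0.0122, 0.1067]
orientation: [-0.429, -3.112, 0.0]
force: [-1.0, -1.7, 4.3]
opening: 0.0093
```

Request:
carry_out:
  commands:
    - [[0, 0, 0.15, 0], [0, 0, 0.15, 0], [0, 0, 0.15, 0], [0, 0, 0.15, 0], [0, 0, 0.15, 0], [0, 0, 0.15, 0]]

```text
t: 53.92
tool_pos: [0.4681, -0.0122, 0.0978]
orientation: [0.429, 3.112, -0.0]
force: [-0.6, -1.7, 3.6]
opening: 0.0096
```

Request:
carry_out:
  commands:
    - [[0, 0, 0.15, 0], [0, 0, 0.15, 0], [0, 0, 0.15, 0], [0, 0, 0.15, 0], [0, 0, 0.15, 0], [0, 0, 0, 0]]

```text
t: 54.42
tool_pos: [0.468, -0.0122, 0.09]
orientation: [-0.429, -3.112, 0.0]
force: [2.2, -2.4, 0.0]
opening: 0.0097
```

```bash
python3 m.py
```

```text
t54.42 pos [467.96 -12.19  89.99] th 74.30 F [ 2.23 -2.4   0.05] M [-0.47 -0.2  -0.  ] open 9.7 tilt [-0.02  0.  ] q [-0.14 -0.14  1.98 -0.    1.3  -1.43]
s=-11.92 Fs=-1.71
```

Foot at about 19.8 mm. The last 8 mm slowly, feeling for the floor.

Request:
carry_out:
  commands:
    - [[0, 0, 0.12, 0], [0, 0, 0.12, 0], [0, 0, 0.12, 0], [0, 0, 0.12, 0], [0, 0, 0, 0]]

```text
t: 54.83
tool_pos: [0.468, -0.0122, 0.0853]
orientation: [-0.429, -3.112, 0.0]
force: [0.6, -2.0, 0.7]
opening: 0.0099
```

Request:
carry_out:
  commands:
    - [[0, 0, 0.08, 0], [0, 0, 0.08, 0], [0, 0, 0.06, 0], [0, 0, 0, 0]]

```text
t: 55.17
tool_pos: [0.468, -0.0122, 0.0833]
orientation: [-0.429, -3.112, -0.0]
force: [-0.2, -2.6, 2.5]
opening: 0.0098
```

Request:
carry_out:
  commands:
    - [[0, 0, 0.06, 0], [0, 0, 0.05, 0], [0, 0, 0, 0]]

```text
t: 55.42
tool_pos: [0.4681, -0.0122, 0.0822]
orientation: [-0.429, -3.112, 0.0]
force: [0.3, -1.8, 1.9]
opening: 0.0094
```

Foot at 12.0 by the reading. Keep feeling for the floor contact.

Request:
carry_out:
  commands:
    - [[0, 0, 0.06, 0], [0, 0, 0, 0]]

```text
t: 55.58
tool_pos: [0.4682, -0.0122, 0.0821]
orientation: [0.429, 3.112, -0.0]
force: [-2.0, -2.4, 7.4]
opening: 0.0097
```

Request:
carry_out:
  commands:
    - [[0, 0, 0.06, 0], [0, 0, 0, 0]]

```text
t: 55.75
tool_pos: [0.4682, -0.0122, 0.0821]
orientation: [0.429, 3.112, -0.0]
force: [-4.6, -1.3, 12.5]
opening: 0.0099
```

Request:
carry_out:
  commands:
    - [[0, 0, 0.06, 0], [0, 0, 0, 0]]

```text
t: 55.92
tool_pos: [0.4683, -0.0123, 0.0821]
orientation: [0.429, 3.112, -0.0]
force: [-7.4, -2.3, 17.8]
opening: 0.0093
```

```bash
python3 m.py
```

```text
t55.92 pos [468.33 -12.26  82.12] th 74.30 F [-7.4  -2.31 17.8 ] M [-0.33  1.49  0.01] open 9.3 tilt [ 0.02 -0.01] q [-0.14 -0.13  1.99 -0.    1.29 -1.43]
s=-11.88 Fs=-4.22
```

The floor is firm at reading 82.1 (foot z ≈ 12), fully home. I'll relax the push, then release and retreat.

Request:
carry_out:
  commands:
    - [[0, 0, -0.16, 0], [0, 0, 0, 0], [0, 0, 0, 0]]

```text
t: 56.17
tool_pos: [0.4681, -0.0122, 0.0821]
orientation: [0.429, 3.112, -0.0]
force: [-1.1, -1.5, 4.2]
opening: 0.0096
```

Request:
carry_out:
  commands:
    - [[0, 0, 0, 0], [0, 0, 0, 0], [0, 0, 0, 0], [0, 0, 0, 0], [0, 0, -0.4, 0], [0, 0, -1.0, 0], [0, 0, -2.0, 0], [0, 0, -2.5, 0], [0, 0, -2.5, 0], [0, 0, -2.0, 0], [0, 0, -1.0, 0], [0, 0, 0, 0]]
  claw: 3.5

```text
t: 57.17
tool_pos: [0.4699, -0.0124, 0.1997]
orientation: [0.429, 3.107, 0.0]
force: [0.1, 0.7, 0.3]
opening: 0.0349
```

```bash
python3 m.py; python3 -c "
from go import *
import cv2
im=robot.read_camera('side')[:,:,::-1].copy();cv2.imwrite('pics/s17.png',im);cv2.imwrite('pics/s18.png',cv2.resize(im[145:245,250:350],None,fx=6,fy=6,interpolation=0))
"
```

```text
t57.17 pos [469.93 -12.41 199.66] th 74.29 F [0.07 0.65 0.31] M [0.02 0.01 0.03] open 34.9 tilt [ 0.32 -0.04] q [-0.14 -0.23  1.85  0.    1.51 -1.43]
s=-11.59 Fs=0.65
```

View pics/s18.png

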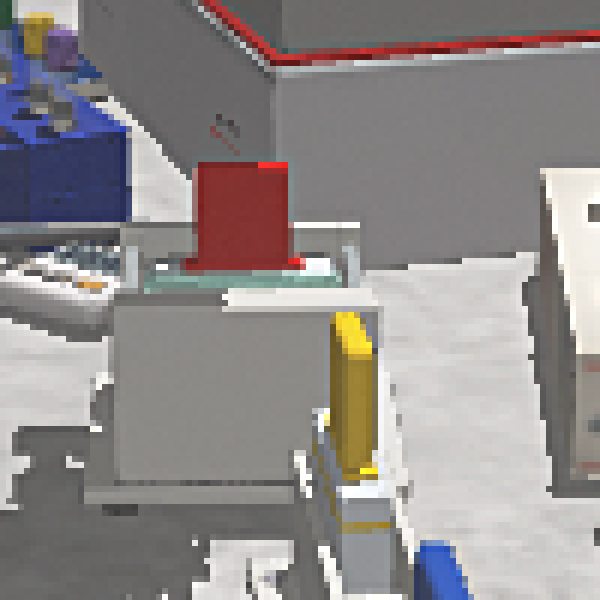

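View pics/s17.png

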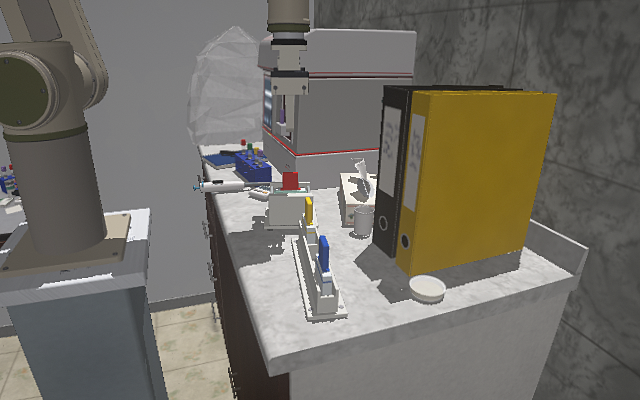

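The red plate is home: its shoulder is level with the stack top near row 268 of the crop, the tab is upright, and yellow and blue stand in the rack. I'll clear the arm for a top view.

Request:
carry_out:
  commands:
    - [[0, -1.5, -0.5, 0], [0, -3.0, 0, 0], [0, -3.6, 0, 0], [0, -3.6, 0, 0], [0, -3.6, 0, 0], [0, -3.6, 0, 0], [0, -3.6, 0, 0], [0, -2.5, 0, 0], [0, -1.0, 0, 0], [0, 0, 0, 0]]

```text
t: 58.05
tool_pos: [0.3963, -0.2636, 0.1993]
orientation: [-0.434, -3.109, -0.002]
force: [0.8, 1.0, 0.1]
opening: 0.0347
```

```bash
python3 m.py; python3 -c "
from go import *
import cv2
im=robot.read_camera('top')[:,:,::-1].copy();cv2.imwrite('pics/t18.png',im);cv2.imwrite('pics/t19.png',cv2.resize(im[195:260,255:330],None,fx=8,fy=8,interpolation=cv2.INTER_CUBIC))
"
```

```text
t58.05 pos [ 396.3  -263.57  199.34] th 74.11 F [0.83 1.03 0.06] M [-0.01 -0.07 -0.03] open 34.7 tilt [-0.13  0.09] q [-0.69 -0.2   1.83 -0.    1.52 -1.99]
s=-273.33 Fs=1.22
```

View pics/t18.png

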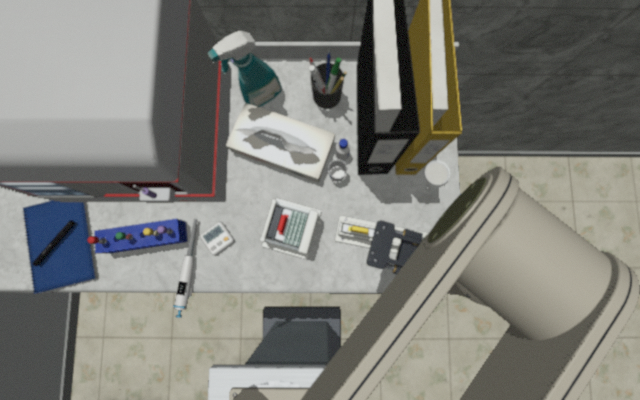

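View pics/t19.png

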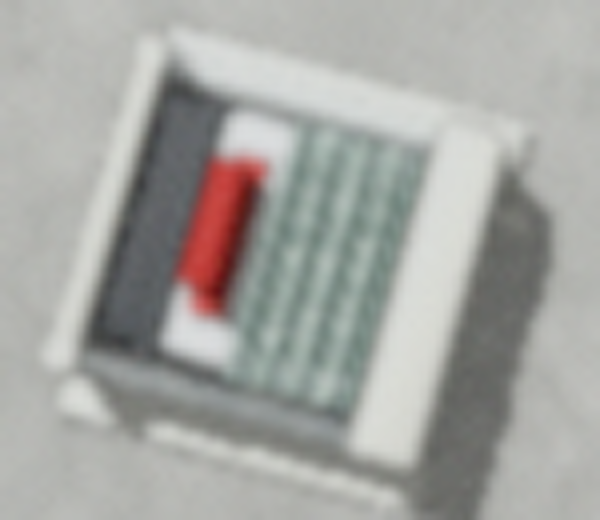

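The top view shows the red-tab plate filling the gap (crop 165–300) between stack and pressure plate, square to the chamber. The beaker (337,172), bottle (342,147) and timer (217,238) are where they were. Handing in.

```bash
python3 -c "
from plant import robot
print(robot.close_job())"
```

```text
the job is handed in; nothing more can be done
None
```

The thick (red) plate is the one I left in the chamber, pushed fully home and upright. The job was handed in at about 58 s, inside the 72 s limit.

- **Thin (14 mm):** it went in loose, with about 2.3 mm of free play between the glass and the pressure plate. It is back in its slot.
- **Middle (16.5 mm):** it only just touched. The spring was compressed about 0–0.3 mm, judged from the force on lifting off the glass (about 2 N) and from the travel left to the plate's hard stop. I took that as too little pressure and returned it to its slot.
- **Thick (19 mm):** it slid in with about 5 N of resistance at most. I felt the floor at foot height 12 mm, peaking at 18 N straight down on the floor. The glass stayed far below 60 N throughout.

**Last checks:** the side and top pictures show the red plate square in the gap. The blue and yellow plates are standing in the rack; the last top view hides blue behind the arm, but the side view just before showed it standing. The beaker, bottle and timer are where they were.

**What remains uncertain:**
- **Choice of plate:** the middle plate was a close call. I put the gap at about 16.35 mm, so the thick plate compresses the spring by about 2.6 of its 3.6 mm. I worked that figure out from the gap and did not measure it after release.
- **Height reading:** the robot's z reading was about 20 mm below what the pictures and the grasps showed, so I worked with relative heights.
- **Yaw:** my camera estimate of the chamber's yaw was about 0.3° off; I corrected it by feel before inserting the thick plate.

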